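Turn the instrument tray and dock it

ROBOT

A 6-joint arm with a two-finger parallel gripper is mounted at the origin on the work surface. World frame = base frame: x ahead of the robot, y to its left, z up, the work surface at z = 0. Lengths are in m, angles in degrees, forces in N, time in s.
With the tool pointing down it reaches from about 0.35 to 0.875 m from the base axis. Payload 4.2 kg.
Tool frame: the origin (TCP) lies at the very end of the fingers, on their centre line; the grasp point (between the pads) lies 19 mm behind it (r.hold_point_z is the distance from the TCP to the grasp point, in m); z points along the fingers, y is the direction in which the jaws open and shut (so a half turn about z gives the same grasp; the last joint's range is limited). The gripper opens to 87 mm and grips with 3 to 60 N. Pads are 19 mm wide; open, the fingers measure 117 mm over their backs; the gripper's body (75 mm by 190 mm) begins 51 mm behind the grasp point.
Start: joints at [91.65, 22.042, 0.453, 0, -68.411, -14.817], TCP at [0.142, 0.609, 0.185] pointing down, gripper open.
Joint ranges: [-179.83, 179.83], [-69.29, 118.12], [-61.27, 80.66], [-181.25, 117.63], [-171.15, -9.14], [-177.46, 177.46]. Speed limits (degrees/s): [159.86, 159.86, 180, 180, 180, 180].

INTERFACE

Orientations are given as a 3x3 rotation matrix whose columns are the frame's x, y, z axes.
In Python, from station import r, cams, ticket gives the robot as it stands.
- The arm moves only by the tool drive_tool, never from a script. Its argument "deltas" is a list of rows, each an object of numbers: "dx", "dy", "dz": the shift along the tool's x, y, z in m; "wx", "wy", "wz": the turn, a rotation vector about the tool's x, y, z in degrees. A call has 1 to 20 rows; each row is the pose to reach, as a shift and turn from the pose commanded when the call began, along the tool's axes at that moment; what a row does not reach only later rows make up. A row lasts 1/10 s, in which the tool goes at most 50 mm and 8.59 degrees, less where a joint would pass 70% of its speed; a pose out of reach is approached as far as the arm can. A call with a gripper value outside its range is refused whole. "gripper" is the opening, from 0 (shut) to 1 (fully open), set as the call begins (left out, the last holds). The fingers move at their own pace and stop on an object; the grip force is fixed at half the most. Time passes only in rows, so rows that repeat a pose let the fingers close. It gives the time, the measured TCP pose, the force and the opening at its end, in the units of the state.
- r.sense(): the state, without advancing time (a new reading comes with each control period).
- cams.capture(name): name is "side" or "top"; returns the picture (480x640x3 uint8, red, green, blue); there is no depth.
- cams.camera_model(name): a dict with "intrinsics" (3x3 intrinsics, pixels), "extrinsics" (4x4, takes a point from world to camera coordinates). Camera axes: x right, y down, z forward; pixel columns grow to the right and rows downward; lengths in m; the calibration is good to about 2 mm. A picture is of the moment at which its call begins. camera_model takes no time and is no camera call.
- ticket.finish_job(): hands the job in, once; it reports no verdict.
The state is a dict: "time_s": time; "joints": joint angles; "joint_velocities": joint speeds; "effort": joint torques, N m; "tcp_pos": TCP position; "ee_rot": TCP orientation; "wrist_force": force on the tool from outside, world axes, zero at the start; "moment": the same for the moment, N m; "gripper_width": opening from 0.0 (shut) to 1.0 (fully open).
Only numpy, scipy, OpenCV 4.12 (cv2) and the standard library are available. Lean on these libraries where they do the work, as an engineer would, in place of code of your own. Each camera call takes 0.05 s, during which the arm holds its last target.

TASK

The instrument tray lies on the bench the wrong way round: turn it end for end and slide it, tapered nose first, into the empty dock until its orange end plate sits flush against the ends of the rails. Push firmly enough to get past the spring rollers but do not ram it, keep the blue tin lying in the tray, and leave everything else, the loaded dock included, where it is.

Things in the scene. Friction and masses are not known exactly. Their poses are not given: they have to be found in the camera images.
- tray_mid (a point): Centre of the aluminium tray to dock, 17 mm above its underside. +x points to the tapered nose, z up. Open-topped, 170 mm long, 0.2 to 0.4 kg, standing on the bench. Side walls 60 mm over their outsides, straight from x = -77 to +69 mm, 34 mm high, 3 mm thick; then the nose tapers to 48 mm at x = +85. Grip it across the walls, anywhere from x = -40 to +50.
- tray_tail (a point): Middle of the outer face of the tray's orange end plate, 85 mm along -x from tray_mid, 17 mm above the underside; axes as tray_mid. The plate is 8 mm thick, 88 mm wide, 46 mm high: wider than the rails, so this end cannot enter. A 14 mm long cut-out in each side wall, centred 28 mm ahead of here, takes a dock roller when the tray is home
- tray_nose (a point): Middle of the tray's tapered nose end, 85 mm along +x from tray_mid, 17 mm above its underside.
- tin_mid (a point): Centre of the closed blue tin (66 x 48 x 27 mm, 0.06 to 0.13 kg) lying loose in the tray's 79 mm long middle compartment, entirely below the tray's rim.
- dock_mouth (a point): Middle of the EMPTY dock's mouth, 17 mm above the bench. +x points level into the dock along its rails. Fixed to the bench, no floor: the tray slides on the bench between two white rails 63 mm apart, 41 mm high, 168 mm long, 91 mm over all, their first 12 mm flared to about 70 mm. Home: end plate against the rail ends, tray_mid 77 mm along +x from here. The back wall is not reached.
- dock_rollers (a point): Point midway between the two sprung rollers, 20 mm inside the dock mouth (14 mm diameter, each 3.5 mm out of its rail, pushing with 2 to 4 N): the tray goes in with several newtons of drag, most as its nose passes. From 12 mm inside the mouth, steel lips 36 to 41 mm high leave only 51 mm open above: the tray cannot be dropped in, nor can fingers follow at its sides
- tray_full_mid (a point): Centre of a like tray already home in the second, like dock beside the empty one (their places change): it shows the right way round, nose in and orange plate outside. Leave alone.
- bottle: Clear bottle with blue cap, 60 mm wide, 165 mm high, standing at the far side; origin under its middle. Leave alone.
- jar: Amber jar, 70 mm wide, 75 mm high, at the far side; origin under its middle. Leave alone.
- brush: Yellow brush, 170 mm long, lying at the far side; leave alone.
- tin_low_mid (a point): Centre of a black closed tin (66 x 48 x 27 mm) on the bench near the robot. Leave alone.
- tin_high_mid (a point): Centre of a white closed tin of the same size stacked on the black one. Leave alone.
There are look-alikes about, which are no part of the job. What is shaped like the part that bears tray_mid but red is not meant.

How it is judged:
By the outcome, as a careful person would: the job done as asked, in the order asked, and still so for the second after the job is handed in, with the robot touching nothing.
It also fails if it takes over 64 s, if anything falls off the work surface, if the arm or the gripper's body presses on something with over 40 N, if the wrist force passes 120 N, or if a joint passes its speed limit or range.

## Working session

There is one attempt and no reset: what is moved stays moved. The work goes in short steps, Python scripts to look and compute and a tool call to move; the robot and the scene stay as the last step left them, time stands still between calls to the robot, and variables do not carry over. Pictures are saved under pics/ and viewed, and the job is handed in when it is done.

Besides the shell and the picture viewer there is one more tool, called after "Request:" in YAML: its name, and indented under it one key for each argument. drive_tool: Moves the arm, as the interface text tells. Its arguments: {"type":"object","properties":{"deltas":{"type":"array","items":{"type":"object","properties":{"dx":{"type":"number"},"dy":{"type":"number"},"dz":{"type":"number"},"wx":{"type":"number"},"wy":{"type":"number"},"wz":{"type":"number"}}}},"gripper":{"type":"number"}},"required":["deltas"]}

```bash
mkdir -p pics; ls
python3 - <<'E'
from station import r,cams,ticket
import cv2
for n in("top","side"):
    im=cams.capture(n); cv2.imwrite(f"pics/{n}0.png",im[:,:,::-1])
    m=cams.camera_model(n); print(n,m["intrinsics"],m["extrinsics"])
print(r.sense(),r.hold_point_z)
E
```

```text
pics
top [[529.03093506   0.         324.38138605]
 [  0.         529.03093506 241.94396668]
 [  0.           0.           1.        ]] [[-0.02857054 -0.99958916  0.00228987 -0.08116424]
 [-0.99466465  0.02820247 -0.09923137  0.50241403]
 [ 0.09912602 -0.00511274 -0.99506175  0.96762895]
 [ 0.          0.          0.          1.        ]]
side [[552.98741298   0.         324.06141831]
 [  0.         552.98741298 237.65823625]
 [  0.           0.           1.        ]] [[ 0.95845472 -0.28464866 -0.01843094 -0.50297648]
 [-0.22785257 -0.7251385  -0.64981333  0.07241353]
 [ 0.17160351  0.62701619 -0.75987034  1.06698276]
 [ 0.          0.          0.          1.        ]]
{'time_s': 0.1, 'joints': array([ 9.16492790e+01,  2.20836783e+01,  3.87609141e-01, -2.53117856e-02,
       -6.84126152e+01, -1.48155393e+01]), 'joint_velocities': array([ 0.01175487, -0.05519204,  0.24611572,  0.14238634, -0.00474275,
        0.10513208]), 'effort': array([-5.34758158e-07, -3.91690135e+01,  1.87935448e+01,  4.23180789e+00,
        1.35165479e-02, -6.88220007e-05]), 'tcp_pos': array([0.14221956, 0.60796557, 0.1841973 ]), 'ee_rot': array([[ 9.73676094e-01, -2.27935817e-01, -3.56022275e-04],
       [-2.27936078e-01, -9.73674229e-01, -1.90790317e-03],
       [ 8.82297529e-05,  1.93883003e-03, -9.99998117e-01]]), 'wrist_force': array([-0.06853806, -0.17431161, -0.02165982]), 'moment': array([0.00552071, 0.01821296, 0.02751583]), 'gripper_width': 1.0005946952050913} 0.0187
```

View pics/top0.png

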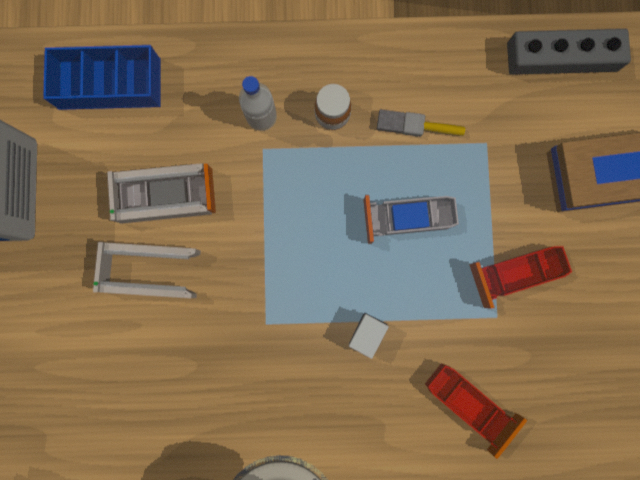

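View pics/side0.png

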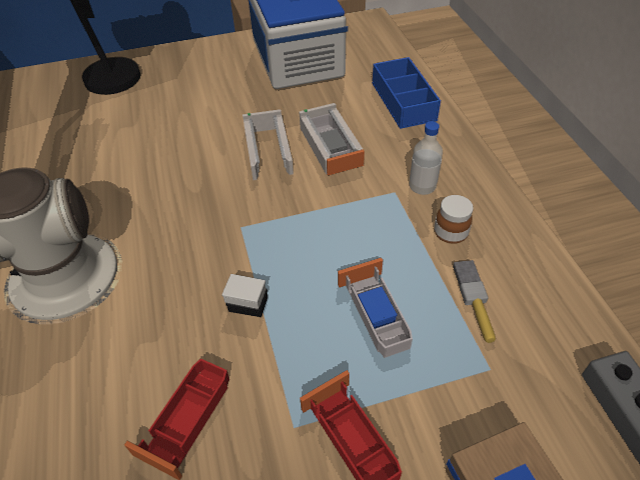

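Candidates for the tray: the grey tray with the blue tin at top (410,215), red ones at (525,275) and (475,408), and the grey one already docked at (163,192). The grey tray at (410,215) fits, because it is aluminium, holds the blue tin and its nose points away from the empty dock at (145,272). I'll confirm with crops.

Run:
```python
import cv2,numpy as np
a=cv2.imread("pics/top0.png")
c1=cv2.resize(a[185:250,355:465],None,fx=7,fy=7,interpolation=cv2.INTER_CUBIC)
c2=cv2.resize(a[155:305,85:220],None,fx=4,fy=4,interpolation=cv2.INTER_CUBIC)
cv2.imwrite("pics/c1.png",c1);cv2.imwrite("pics/c2.png",c2)
```

```text
(no output)
```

View pics/c1.png

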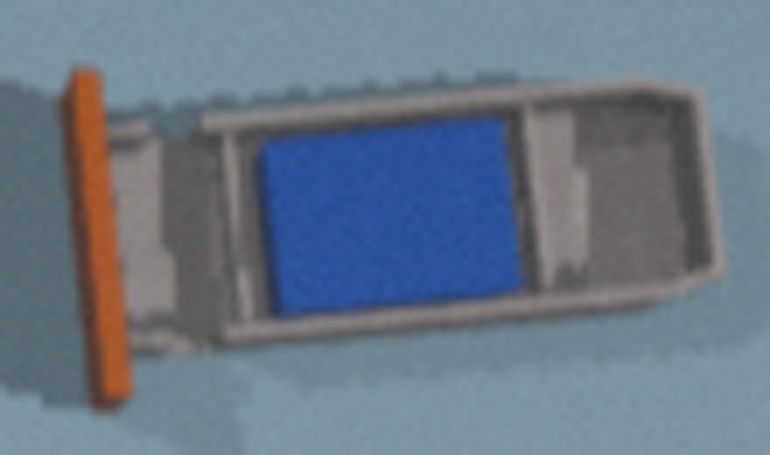

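View pics/c2.png

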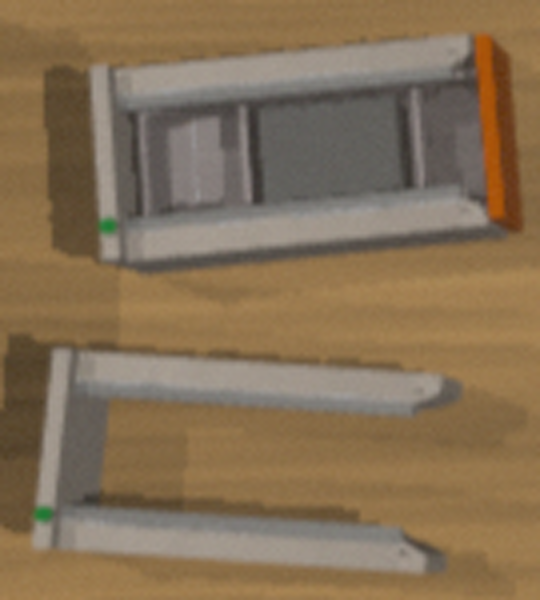

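```bash
cat > h.py <<'E'
import numpy as np,cv2
from station import cams
def ray(n,uv):
    m=cams.camera_model(n);K=np.array(m["intrinsics"]);T=np.array(m["extrinsics"])
    R,t=T[:3,:3],T[:3,3]; return -R.T@t, R.T@np.linalg.solve(K,np.r_[uv,1.])
def P(n,uv,z):
    c,d=ray(n,uv); return c+d*(z-c[2])/d[2]
def proj(n,p):
    m=cams.camera_model(n);K=np.array(m["intrinsics"]);T=np.array(m["extrinsics"])
    q=K@(T[:3,:3]@p+T[:3,3]); return q[:2]/q[2]
def big(mask):
    cs,_=cv2.findContours(mask.astype(np.uint8),cv2.RETR_EXTERNAL,cv2.CHAIN_APPROX_NONE)
    return max(cs,key=cv2.contourArea)
E
python3 - <<'E'
from h import *
np.set_printoptions(precision=4,suppress=True)
T=lambda x,y:(355+(x+.5)/7-.5,185+(y+.5)/7-.5)
D=lambda x,y:(85+(x+.5)/4-.5,155+(y+.5)/4-.5)
print("cam",ray("top",(0,0))[0])
for nm,c,z in [("plate top outer a",T(72,72),.046),("plate top outer b",T(100,405),.046),("plate inner a",T(100,70),.046),("plate inner b",T(130,396),.046),
 ("nose a",T(702,92),.034),("nose b",T(722,270),.034),("wallup a",T(204,116),.034),("wallup b",T(640,80),.034),("wallup lo a",T(228,340),.034),("walllow b",T(655,302),.034),
 ("railU out back",D(78,350),.041),("railU out mouth",D(438,374),.041),("railL out back",D(55,547),.041),("railL out mouth",D(425,572),.041),
 ("railU in",D(78,382),.041),("railU in m",D(414,404),.041),("railL in",D(75,515),.041),("railL in m",D(400,530),.041),
 ("full plate a",D(475,37),.046),("full plate b",D(492,220),.046)]:
    print(nm,np.round(c,1),P("top",c,z))
a=cv2.imread("pics/top0.png");h=cv2.cvtColor(a,cv2.COLOR_BGR2HSV)
m=(h[...,0]>100)&(h[...,0]<125)&(h[...,1]>150);m2=np.zeros_like(m);m2[195:235,385:440]=m[195:235,385:440]
rr=cv2.minAreaRect(big(m2));print(rr);print("tin",P("top",rr[0],.031))
E
```

```text
cam [ 0.4015 -0.0904  1.0129]
plate top outer a [364.9 194.9] [ 0.5834 -0.1728  0.046 ]
plate top outer b [368.9 242.4] [ 0.4946 -0.177   0.046 ]
plate inner a [368.9 194.6] [ 0.5837 -0.1803  0.046 ]
plate inner b [373.1 241.1] [ 0.4968 -0.1849  0.046 ]
nose a [454.9 197.7] [ 0.5754 -0.3425  0.034 ]
nose b [457.7 223.1] [ 0.5272 -0.3453  0.034 ]
wallup a [383.7 201.1] [ 0.5727 -0.2087  0.034 ]
wallup b [446. 196.] [ 0.5792 -0.326   0.034 ]
wallup lo a [387.1 233.1] [ 0.5122 -0.2127  0.034 ]
walllow b [448.1 227.7] [ 0.5191 -0.3269  0.034 ]
railU out back [104.1 242.1] [0.5095 0.3107 0.041 ]
railU out mouth [194.1 248.1] [0.4937 0.145  0.041 ]
railL out back [ 98.4 291.4] [0.4193 0.3201 0.041 ]
railL out mouth [190.9 297.6] [0.4031 0.1513 0.041 ]
railU in [104.1 250.1] [0.4947 0.3106 0.041 ]
railU in m [188.1 255.6] [0.4801 0.156  0.041 ]
railL in [103.4 283.4] [0.4336 0.3112 0.041 ]
railL in m [184.6 287.1] [0.4225 0.1626 0.041 ]
full plate a [203.4 163.9] [0.6503 0.1259 0.046 ]
full plate b [207.6 209.6] [0.5639 0.1185 0.046 ]
((410.19305419921875, 215.43069458007812), (24.57741928100586, 34.726802825927734), 84.2894058227539)
tin [ 0.5447 -0.2577  0.031 ]
```

Run:
```python
from h import *
a=cv2.imread("pics/side0.png")
pts=[(0.4937,.145,.041),(.4031,.1513,.041),(.5095,.3107,.041),(.4484,.148,.041),(.5834,-.1728,.046),(.4946,-.177,.046),(.5754,-.3425,.034),(.5272,-.3453,.034),(.4193,.3201,.041)]
S=5
b=cv2.resize(a,None,fx=S,fy=S,interpolation=cv2.INTER_CUBIC)
for p in pts:
    u,v=proj("side",np.array(p)); cv2.drawMarker(b,(int(u*S+2),int(v*S+2)),(0,255,0),0,14,1)
cv2.imwrite("pics/s1.png",b[95*S:190*S,235*S:370*S]); cv2.imwrite("pics/s2.png",b[250*S:365*S,325*S:425*S])
```

```text
(no output)
```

View pics/s1.png

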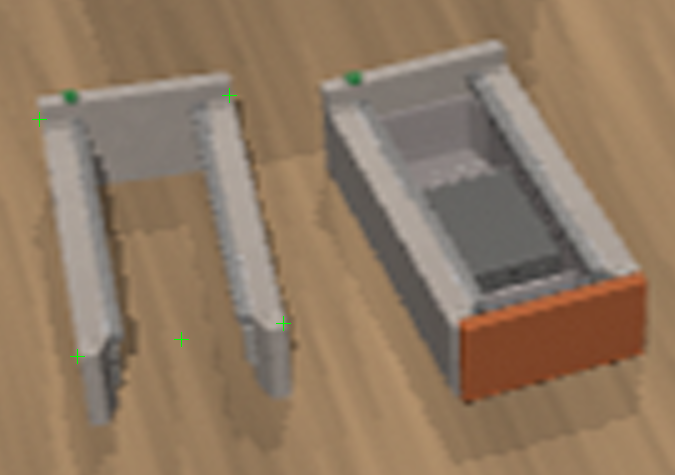

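View pics/s2.png

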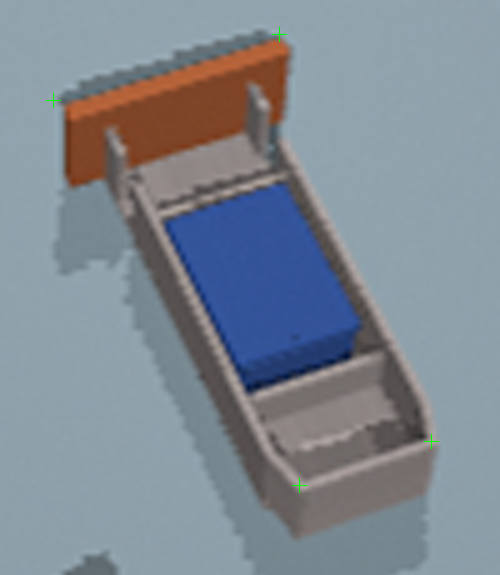

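The top picture gives tray_mid at about (0.546,-0.260) with heading -86.6°. The plate measures 88.9 mm wide and the length 169.5 mm, both matching. The dock mouth is at (0.449,0.148), heading 84.5°, outer width 90.6 mm. The side view agrees to 2–3 mm. Now I'll travel to above the tray.

Request:
drive_tool:
  deltas:
    - {"dx":0.02,"dy":0.025,"dz":0,"wz":2}
    - {"dx":0.05,"dy":0.063,"dz":0,"wz":6}
    - {"dx":0.08,"dy":0.101,"wz":10}
    - {"dx":0.11,"dy":0.139,"wz":14}
    - {"dx":0.14,"dy":0.177,"wz":18}
    - {"dx":0.17,"dy":0.215,"wz":22}
    - {"dx":0.2,"dy":0.253,"wz":26}
    - {"dx":0.23,"dy":0.291,"wz":30}
    - {"dx":0.26,"dy":0.329,"wz":34}
    - {"dx":0.29,"dy":0.367,"wz":38}
    - {"dx":0.32,"dy":0.405,"wz":42}
    - {"dx":0.35,"dy":0.443,"wz":46}
    - {"dx":0.38,"dy":0.481,"wz":50}
    - {"dx":0.41,"dy":0.519,"wz":54}
    - {"dx":0.44,"dy":0.557,"wz":58}
    - {"dx":0.47,"dy":0.595,"wz":62}
    - {"dx":0.5,"dy":0.633,"wz":66}
    - {"dx":0.53,"dy":0.671,"wz":70}
    - {"dx":0.56,"dy":0.709,"wz":72}
    - {"dx":0.589,"dy":0.746,"wz":73.4}
  gripper: 1

```text
schema error: expected keys dx, dy, dz, wx, wy, wz
```

Request:
drive_tool:
  deltas:
    - {}
    - {}

```text
schema error: expected keys dx, dy, dz, wx, wy, wz
```

Run:
```python
from h import *
from station import r
s=r.sense(); print(s["time_s"],s["joints"],s["tcp_pos"],s["ee_rot"],np.degrees(np.arctan2(s["ee_rot"][1,0],s["ee_rot"][0,0])))
cv2.imwrite("pics/top1.png",cams.capture("top")[:,:,::-1]);cv2.imwrite("pics/side1.png",cams.capture("side")[:,:,::-1])
```

```text
0.1 [ 9.16492790e+01  2.20836783e+01  3.87609141e-01 -2.53117856e-02
 -6.84126152e+01 -1.48155393e+01] [0.14221956 0.60796557 0.1841973 ] [[ 9.73676094e-01 -2.27935817e-01 -3.56022275e-04]
 [-2.27936078e-01 -9.73674229e-01 -1.90790317e-03]
 [ 8.82297529e-05  1.93883003e-03 -9.99998117e-01]] -13.175590468844964
```

View pics/side1.png

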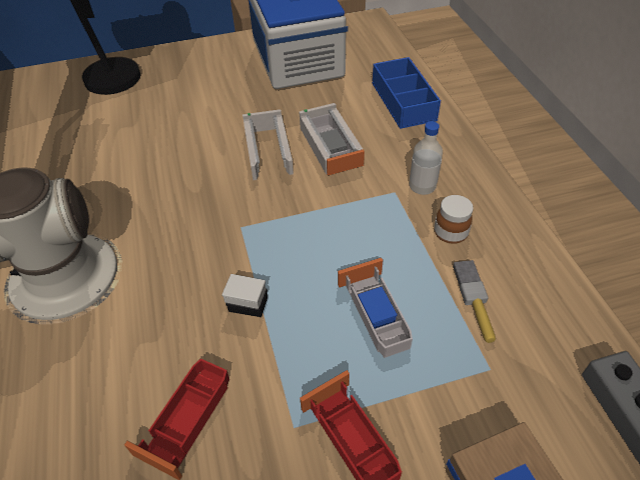

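Nothing moved because every key is required, so I'm resending with full rows.

Request:
drive_tool:
  deltas:
    - {"dx":0.02,"dy":0.025,"dz":0,"wx":0,"wy":0,"wz":2}
    - {"dx":0.05,"dy":0.063,"dz":0,"wx":0,"wy":0,"wz":6}
    - {"dx":0.08,"dy":0.101,"dz":0,"wx":0,"wy":0,"wz":10}
    - {"dx":0.11,"dy":0.139,"dz":0,"wx":0,"wy":0,"wz":14}
    - {"dx":0.14,"dy":0.177,"dz":0,"wx":0,"wy":0,"wz":18}
    - {"dx":0.17,"dy":0.215,"dz":0,"wx":0,"wy":0,"wz":22}
    - {"dx":0.2,"dy":0.253,"dz":0,"wx":0,"wy":0,"wz":26}
    - {"dx":0.23,"dy":0.291,"dz":0,"wx":0,"wy":0,"wz":30}
    - {"dx":0.26,"dy":0.329,"dz":0,"wx":0,"wy":0,"wz":34}
    - {"dx":0.29,"dy":0.367,"dz":0,"wx":0,"wy":0,"wz":38}
    - {"dx":0.32,"dy":0.405,"dz":0,"wx":0,"wy":0,"wz":42}
    - {"dx":0.35,"dy":0.443,"dz":0,"wx":0,"wy":0,"wz":46}
    - {"dx":0.38,"dy":0.481,"dz":0,"wx":0,"wy":0,"wz":50}
    - {"dx":0.41,"dy":0.519,"dz":0,"wx":0,"wy":0,"wz":54}
    - {"dx":0.44,"dy":0.557,"dz":0,"wx":0,"wy":0,"wz":58}
    - {"dx":0.47,"dy":0.595,"dz":0,"wx":0,"wy":0,"wz":62}
    - {"dx":0.5,"dy":0.633,"dz":0,"wx":0,"wy":0,"wz":66}
    - {"dx":0.53,"dy":0.671,"dz":0,"wx":0,"wy":0,"wz":70}
    - {"dx":0.56,"dy":0.709,"dz":0,"wx":0,"wy":0,"wz":72}
    - {"dx":0.589,"dy":0.746,"dz":0,"wx":0,"wy":0,"wz":73.4}
  gripper: 1

```text
time_s: 2.2
tcp_pos: [0.5463, -0.2541, 0.1849]
ee_rot: [[0.058, -0.998, -0.0], [-0.998, -0.058, 0.0], [-0.0, 0.0, -1.0]]
wrist_force: [0.8, 0.8, 0.3]
gripper_width: 1.002
```

Request:
drive_tool:
  deltas:
    - {"dx":0,"dy":0,"dz":0,"wx":0,"wy":0,"wz":0}
    - {"dx":0,"dy":0,"dz":0,"wx":0,"wy":0,"wz":0}
    - {"dx":0,"dy":0,"dz":0,"wx":0,"wy":0,"wz":0}

```text
time_s: 2.5
tcp_pos: [0.5454, -0.2513, 0.185]
ee_rot: [[0.06, -0.998, -0.001], [-0.998, -0.06, 0.0], [-0.0, 0.001, -1.0]]
wrist_force: [0.4, 0.3, 0.1]
gripper_width: 1.002
```

Run:
```python
from h import *
from station import r
np.set_printoptions(precision=4,suppress=True)
s=r.sense(); print(s["time_s"],s["joints"],s["tcp_pos"],s["ee_rot"],np.degrees(np.arctan2(s["ee_rot"][1,0],s["ee_rot"][0,0])))
cv2.imwrite("pics/side2.png",cams.capture("side")[:,:,::-1])
```

```text
2.5 [ -9.3158  19.6918  -3.1235  -0.0186 -67.2246  12.7906] [ 0.5454 -0.2513  0.185 ] [[ 0.0605 -0.9982 -0.0006]
 [-0.9982 -0.0605  0.0004]
 [-0.0004  0.0006 -1.    ]] -86.53240084419403
```

View pics/side2.png

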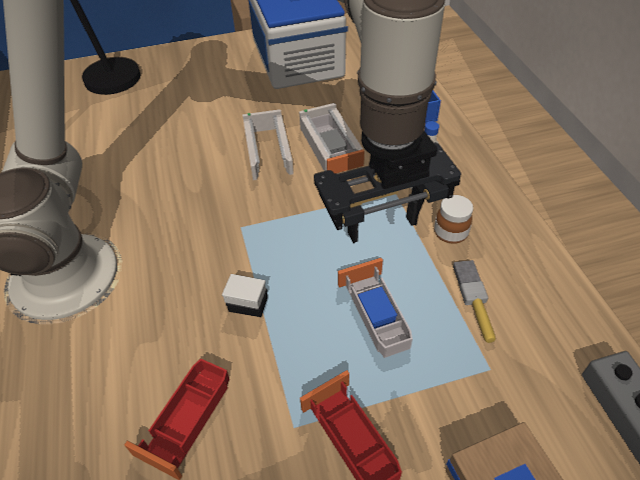

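Image: the gripper hangs above the tray, its jaws straddling it in the right direction. Next is descending and gripping.

Request:
drive_tool:
  deltas:
    - {"dx":0,"dy":0,"dz":0.03,"wx":0,"wy":0,"wz":0}
    - {"dx":0,"dy":0,"dz":0.07,"wx":0,"wy":0,"wz":0}
    - {"dx":0,"dy":0,"dz":0.11,"wx":0,"wy":0,"wz":0}
    - {"dx":0,"dy":0,"dz":0.145,"wx":0,"wy":0,"wz":0}
    - {"dx":0,"dy":0,"dz":0.165,"wx":0,"wy":0,"wz":0}
    - {"dx":0,"dy":0,"dz":0.175,"wx":0,"wy":0,"wz":0}
    - {"dx":0,"dy":0,"dz":0.179,"wx":0,"wy":0,"wz":0}
    - {"dx":0,"dy":0,"dz":0.179,"wx":0,"wy":0,"wz":0}

```text
time_s: 3.35
tcp_pos: [0.5466, -0.2516, 0.007]
ee_rot: [[0.061, -0.998, 0.001], [-0.998, -0.061, -0.0], [0.0, -0.001, -1.0]]
wrist_force: [0.1, 0.3, -0.4]
gripper_width: 1.002
```

Request:
drive_tool:
  deltas:
    - {"dx":0,"dy":0,"dz":0,"wx":0,"wy":0,"wz":0}
    - {"dx":0,"dy":0,"dz":0,"wx":0,"wy":0,"wz":0}
    - {"dx":0,"dy":0,"dz":0,"wx":0,"wy":0,"wz":0}
    - {"dx":0,"dy":0,"dz":0,"wx":0,"wy":0,"wz":0}
    - {"dx":0,"dy":0,"dz":0,"wx":0,"wy":0,"wz":0}
    - {"dx":0,"dy":0,"dz":0,"wx":0,"wy":0,"wz":0}
    - {"dx":0,"dy":0,"dz":0,"wx":0,"wy":0,"wz":0}
    - {"dx":0,"dy":0,"dz":0,"wx":0,"wy":0,"wz":0}
  gripper: 0.5

```text
time_s: 4.15
tcp_pos: [0.5459, -0.252, 0.0061]
ee_rot: [[0.06, -0.998, -0.0], [-0.998, -0.06, 0.0], [-0.0, 0.0, -1.0]]
wrist_force: [-0.1, 0.3, 0.2]
gripper_width: 0.513
```

Run:
```python
from h import *
cv2.imwrite("pics/side3.png",cams.capture("side")[:,:,::-1])
```

```text
(no output)
```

View pics/side3.png

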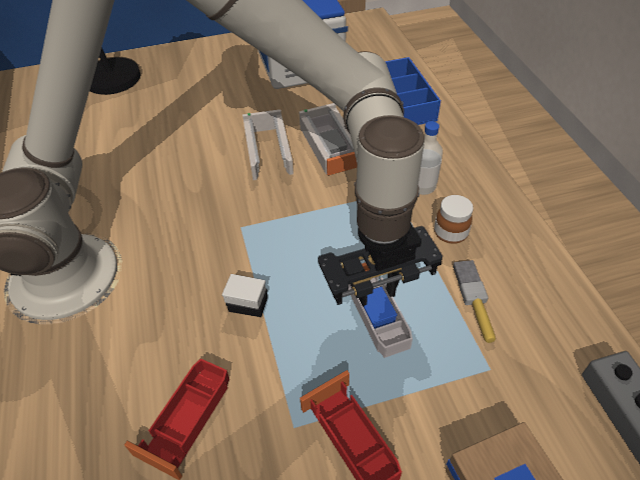

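Request:
drive_tool:
  deltas:
    - {"dx":0,"dy":0,"dz":0,"wx":0,"wy":0,"wz":0}
    - {"dx":0,"dy":0,"dz":0,"wx":0,"wy":0,"wz":0}
    - {"dx":0,"dy":0,"dz":0,"wx":0,"wy":0,"wz":0}
  gripper: 0.3

```text
time_s: 4.5
tcp_pos: [0.5459, -0.252, 0.0061]
ee_rot: [[0.06, -0.998, -0.0], [-0.998, -0.06, -0.0], [0.0, 0.0, -1.0]]
wrist_force: [-0.5, 1.1, 0.8]
gripper_width: 0.337
```

Run:
```python
from h import *
a=cams.capture("side")[:,:,::-1]
cv2.imwrite("pics/side4.png",cv2.resize(a[220:380,290:450],None,fx=4,fy=4,interpolation=cv2.INTER_CUBIC)[:600])
```

```text
(no output)
```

View pics/side4.png

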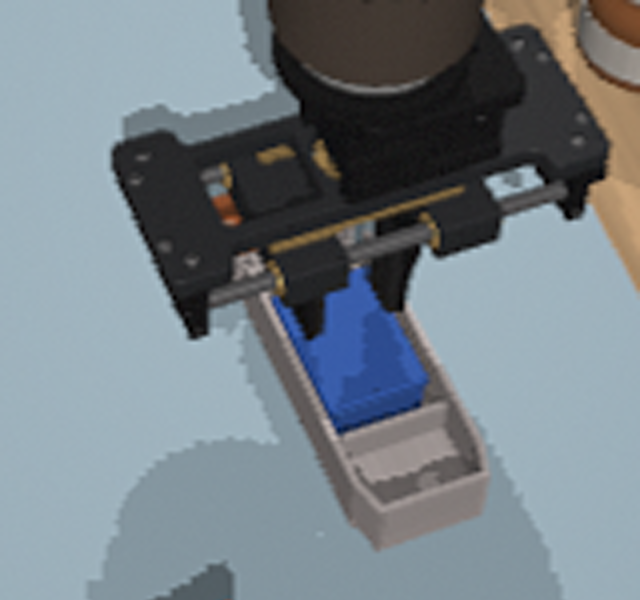

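The opening reads below 60 mm, and the fingers appear to be inside the walls and above the tin. The reported height disagrees with the picture, so I'll stop, open and check where the fingertips really are.

Request:
drive_tool:
  deltas:
    - {"dx":0,"dy":0,"dz":0,"wx":0,"wy":0,"wz":0}
    - {"dx":0,"dy":0,"dz":0,"wx":0,"wy":0,"wz":0}
    - {"dx":0,"dy":0,"dz":0,"wx":0,"wy":0,"wz":0}
    - {"dx":0,"dy":0,"dz":0,"wx":0,"wy":0,"wz":0}
    - {"dx":0,"dy":0,"dz":0,"wx":0,"wy":0,"wz":0}
    - {"dx":0,"dy":0,"dz":0,"wx":0,"wy":0,"wz":0}
    - {"dx":0,"dy":0,"dz":0,"wx":0,"wy":0,"wz":0}
  gripper: 1

```text
time_s: 5.25
tcp_pos: [0.5459, -0.252, 0.0062]
ee_rot: [[0.06, -0.998, 0.0], [-0.998, -0.06, -0.0], [0.0, -0.0, -1.0]]
wrist_force: [-0.1, -0.7, -0.3]
gripper_width: 0.877
```

Run:
```python
from h import *
from station import r
np.set_printoptions(precision=4,suppress=True)
s=r.sense();p=s["tcp_pos"];R=s["ee_rot"];print(p,s["joints"])
out=[]
for n in("side","top"):
    a=cams.capture(n)[:,:,::-1].copy()
    u,v=[int(q) for q in proj(n,p)];print(n,u,v)
    x0,y0=max(u-75,0),max(v-75,0)
    b=cv2.resize(a[y0:y0+140,x0:x0+150],None,fx=4,fy=4,interpolation=cv2.INTER_CUBIC)
    for q in (p,p+R[:,1]*.0435,p-R[:,1]*.0435):
        w=(proj(n,q)-[x0,y0])*4; cv2.drawMarker(b,(int(w[0]),int(w[1])),(0,255,0),0,14,1)
    cv2.imwrite(f"pics/{n}5.png",b)
```

```text
[ 0.5459 -0.252   0.0062] [ -9.3661  30.036  -15.2253   0.0006 -44.7363  12.7987]
side 374 307
top 405 216
```

View pics/side5.png

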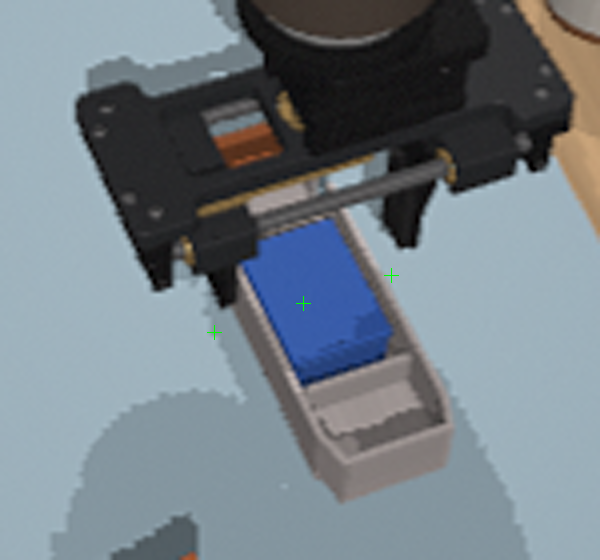

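View pics/top5.png

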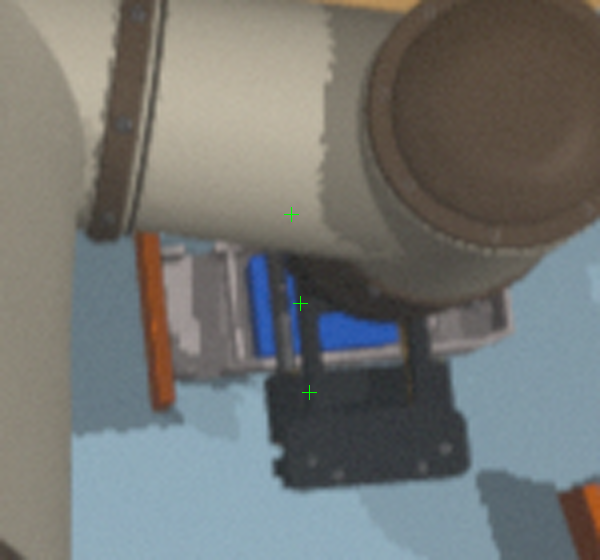

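Run:
```python
from h import *
np.set_printoptions(precision=4,suppress=True)
for p,uv in (((.5454,-.2513,.185),(383.5,231)),((.5459,-.252,.0062),(299+315/4,232+277/4))):
    p=np.array(p)
    print(proj("side",p),"seen",uv)
    for z in np.arange(0,.06,.01): print(z,proj("side",p+[0,0,z]))
b=cv2.imread("pics/side2.png")[100:260,300:470]
cv2.imwrite("pics/s6.png",cv2.resize(b,None,fx=4,fy=4,interpolation=cv2.INTER_CUBIC)[:600])
```

```text
[380.4144 244.1693] seen (383.5, 231)
0.0 [380.4144 244.1693]
0.01 [380.7961 240.0236]
0.02 [381.1847 235.8035]
0.03 [381.5802 231.507 ]
0.04 [381.983 227.132]
0.05 [382.3933 222.6764]
[374.9642 307.8856] seen (377.75, 301.25)
0.0 [374.9642 307.8856]
0.01 [375.2519 304.796 ]
0.02 [375.544  301.6586]
0.03 [375.8406 298.4724]
0.04 [376.142  295.2361]
0.05 [376.448  291.9485]
```

View pics/s6.png

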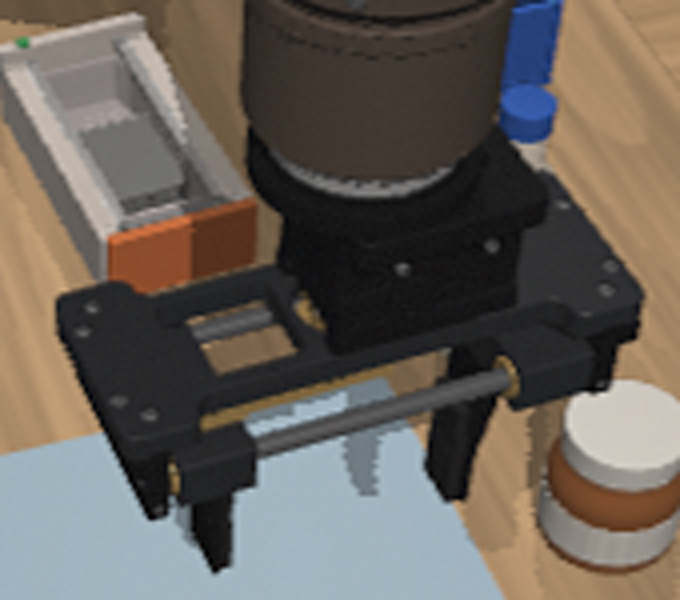

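Request:
drive_tool:
  deltas:
    - {"dx":0,"dy":0,"dz":-0.04,"wx":0,"wy":0,"wz":0}
    - {"dx":0,"dy":0,"dz":-0.08,"wx":0,"wy":0,"wz":0}
    - {"dx":0,"dy":0,"dz":-0.1,"wx":0,"wy":0,"wz":0}
    - {"dx":0,"dy":0,"dz":-0.1,"wx":0,"wy":0,"wz":0}
    - {"dx":0,"dy":0,"dz":-0.1,"wx":0,"wy":0,"wz":0}

```text
time_s: 5.85
tcp_pos: [0.5456, -0.2517, 0.1061]
ee_rot: [[0.06, -0.998, 0.0], [-0.998, -0.06, 0.001], [-0.001, -0.0, -1.0]]
wrist_force: [-0.6, 0.5, -0.3]
gripper_width: 0.998
```

```bash
cat > look.py <<'E'
import sys
from h import *
from station import r
tag=sys.argv[1]
np.set_printoptions(precision=4,suppress=True)
s=r.sense();p=s["tcp_pos"];R=s["ee_rot"];print(s["time_s"],p,s["gripper_width"])
bs=[]
for n in("side","top"):
    a=cams.capture(n)[:,:,::-1].copy(); cv2.imwrite(f"pics/{n}{tag}.png",a)
    u,v=[int(q) for q in proj(n,p)]
    x0,y0=max(u-65,0),max(v-100,0);print(n,x0,y0)
    b=cv2.resize(a[y0:y0+150,x0:x0+130],(520,600) if 0 else (390,450),interpolation=cv2.INTER_CUBIC)
    h=.0435*s["gripper_width"]
    for q in (p,p+R[:,1]*h,p-R[:,1]*h):
        w=(proj(n,q)-[x0,y0])*3; cv2.drawMarker(b,(int(w[0]),int(w[1])),(0,255,0),0,12,1)
    bs.append(b)
cv2.imwrite(f"pics/both{tag}.png",np.hstack(bs))
E
python3 look.py 7
```

```text
5.85 [ 0.5456 -0.2517  0.1061] 0.9977407017561113
side 312 174
top 348 108
```

View pics/both7.png

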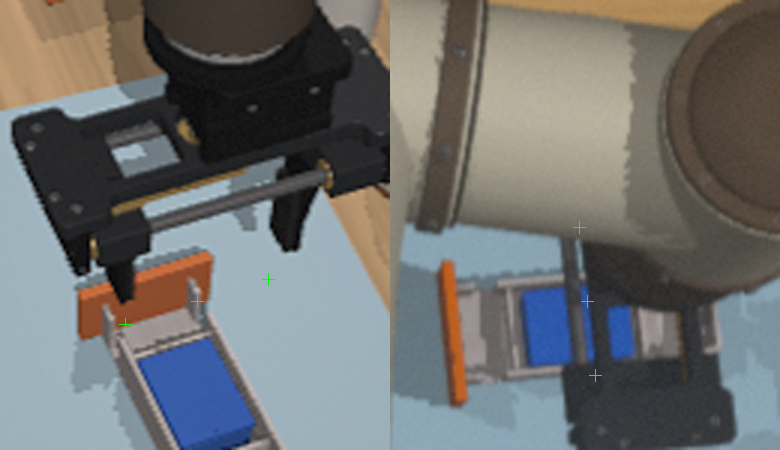

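Run:
```python
from h import *
from scipy.optimize import least_squares
from station import r
s=r.sense();p=s["tcp_pos"];R=s["ee_rot"]
obs=np.array([[312+127/3,174+300/3],[312+290/3,174+250/3]])
for hx in (0,.0095):
  for mode in ("z","yz"):
    def f(q):
        z=q[0]; dy=q[2] if mode=="yz" else 0
        b=p+hx*R[:,0]+[0,dy,z]
        return np.r_[proj("side",b+q[1]*R[:,1])-obs[0],proj("side",b-q[1]*R[:,1])-obs[1]]
    o=least_squares(f,[.03,.05,0][: 3 if mode=="yz" else 2]);print(hx,mode,o.x,o.fun.round(1))
```

```text
0 z [0.02733539 0.04813341] [-3.5 -0.4 -3.6 -0.2]
0 yz [ 0.04368217  0.04719278 -0.01391362] [-0.  -0.1  0.   0.1]
0.0095 z [0.03820642 0.04752572] [-0.8 -0.1 -0.8 -0. ]
0.0095 yz [ 0.041967    0.04730911 -0.00321247] [-0.  -0.1  0.   0.1]
```

The picture puts the real fingertips about 38 mm above the reported TCP. That fits the free closing above the tin at reported z = 0.006. I'll take true tip z as reported z plus 0.038, then descend in steps while watching the force.

Request:
drive_tool:
  deltas:
    - {"dx":0,"dy":0,"dz":0.04,"wx":0,"wy":0,"wz":0}
    - {"dx":0,"dy":0,"dz":0.08,"wx":0,"wy":0,"wz":0}
    - {"dx":0,"dy":0,"dz":0.105,"wx":0,"wy":0,"wz":0}
    - {"dx":0,"dy":0,"dz":0.115,"wx":0,"wy":0,"wz":0}
    - {"dx":0,"dy":0,"dz":0.12,"wx":0,"wy":0,"wz":0}
    - {"dx":0,"dy":0,"dz":0.12,"wx":0,"wy":0,"wz":0}

```text
time_s: 6.55
tcp_pos: [0.5461, -0.2521, -0.014]
ee_rot: [[0.06, -0.998, -0.0], [-0.998, -0.06, -0.0], [0.0, 0.0, -1.0]]
wrist_force: [-0.0, -0.7, 0.1]
gripper_width: 0.998
```

Request:
drive_tool:
  deltas:
    - {"dx":0,"dy":0,"dz":0.004,"wx":0,"wy":0,"wz":0}
    - {"dx":0,"dy":0,"dz":0.008,"wx":0,"wy":0,"wz":0}
    - {"dx":0,"dy":0,"dz":0.012,"wx":0,"wy":0,"wz":0}
    - {"dx":0,"dy":0,"dz":0.012,"wx":0,"wy":0,"wz":0}

```text
time_s: 6.95
tcp_pos: [0.5457, -0.2519, -0.0261]
ee_rot: [[0.06, -0.998, -0.0], [-0.998, -0.06, 0.0], [-0.0, 0.0, -1.0]]
wrist_force: [-0.6, -0.0, 0.1]
gripper_width: 1.002
```

```bash
python3 look.py 8
```

```text
6.95 [ 0.5457 -0.2519 -0.0261] 1.0020044725939616
side 308 217
top 337 119
```

View pics/both8.png

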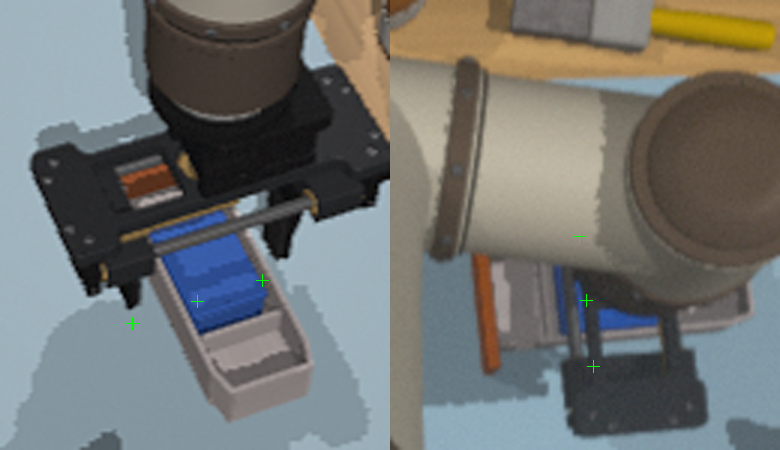

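The fingers now straddle the walls, with tips at about 12 mm. I'll go 5 mm lower and close.

Request:
drive_tool:
  deltas:
    - {"dx":0,"dy":0,"dz":0.003,"wx":0,"wy":0,"wz":0}
    - {"dx":0,"dy":0,"dz":0.006,"wx":0,"wy":0,"wz":0}
    - {"dx":0,"dy":0,"dz":0.006,"wx":0,"wy":0,"wz":0}

```text
time_s: 7.35
tcp_pos: [0.5455, -0.2519, -0.0324]
ee_rot: [[0.06, -0.998, -0.001], [-0.998, -0.06, 0.0], [-0.0, 0.001, -1.0]]
wrist_force: [-0.4, 0.1, 0.2]
gripper_width: 1.002
```

Request:
drive_tool:
  deltas:
    - {"dx":0,"dy":0,"dz":0,"wx":0,"wy":0,"wz":0}
    - {"dx":0,"dy":0,"dz":0,"wx":0,"wy":0,"wz":0}
    - {"dx":0,"dy":0,"dz":0,"wx":0,"wy":0,"wz":0}
    - {"dx":0,"dy":0,"dz":0,"wx":0,"wy":0,"wz":0}
    - {"dx":0,"dy":0,"dz":0,"wx":0,"wy":0,"wz":0}
    - {"dx":0,"dy":0,"dz":0,"wx":0,"wy":0,"wz":0}
    - {"dx":0,"dy":0,"dz":0,"wx":0,"wy":0,"wz":0}
    - {"dx":0,"dy":0,"dz":0,"wx":0,"wy":0,"wz":0}
  gripper: 0.4

```text
time_s: 8.15
tcp_pos: [0.546, -0.252, -0.0318]
ee_rot: [[0.06, -0.998, 0.0], [-0.998, -0.06, -0.0], [0.0, -0.0, -1.0]]
wrist_force: [0.5, 0.5, 1.0]
gripper_width: 0.687
```

```bash
python3 look.py 9
```

```text
8.15 [ 0.546  -0.252  -0.0318] 0.6868377482928489
side 308 219
top 337 119
```

View pics/both9.png

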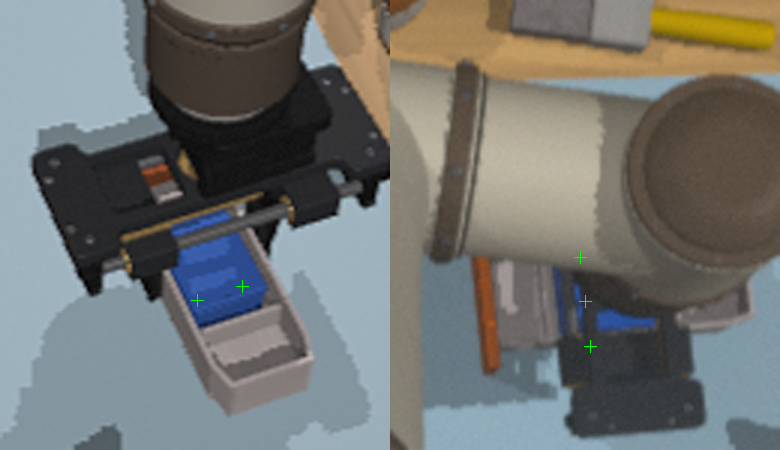

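Gripped: 0.687 × 87 mm = 59.8 mm, which is the wall width. Lifting.

Request:
drive_tool:
  deltas:
    - {"dx":0,"dy":0,"dz":-0.003,"wx":0,"wy":0,"wz":0}
    - {"dx":0,"dy":0,"dz":-0.01,"wx":0,"wy":0,"wz":0}
    - {"dx":0,"dy":0,"dz":-0.02,"wx":0,"wy":0,"wz":0}
    - {"dx":0,"dy":0,"dz":-0.032,"wx":0,"wy":0,"wz":0}
    - {"dx":0,"dy":0,"dz":-0.044,"wx":0,"wy":0,"wz":0}
    - {"dx":0,"dy":0,"dz":-0.056,"wx":0,"wy":0,"wz":0}
    - {"dx":0,"dy":0,"dz":-0.066,"wx":0,"wy":0,"wz":0}
    - {"dx":0,"dy":0,"dz":-0.073,"wx":0,"wy":0,"wz":0}
    - {"dx":0,"dy":0,"dz":-0.075,"wx":0,"wy":0,"wz":0}
    - {"dx":0,"dy":0,"dz":-0.075,"wx":0,"wy":0,"wz":0}

```text
time_s: 9.25
tcp_pos: [0.5459, -0.2519, 0.0434]
ee_rot: [[0.06, -0.998, 0.0], [-0.998, -0.06, 0.0], [-0.0, -0.0, -1.0]]
wrist_force: [-0.6, -1.3, -4.2]
gripper_width: 0.684
```

```bash
python3 look.py 10
```

```text
9.25 [ 0.5459 -0.2519  0.0434] 0.6842944883693443
side 311 196
top 343 113
```

View pics/side10.png

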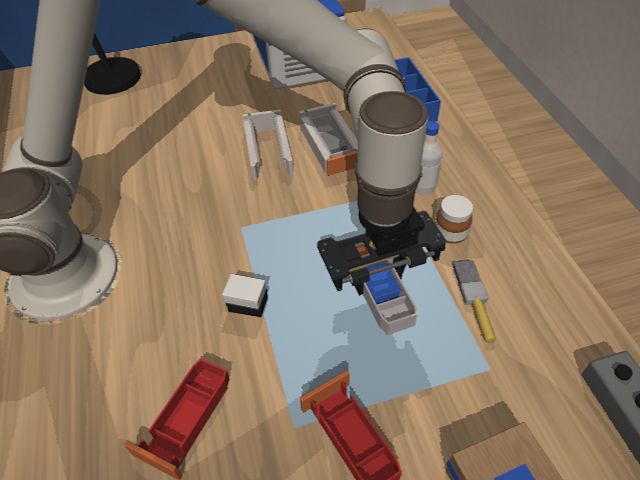

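Tray and tin are lifted level (4.2 N). I'm turning it about 171° anticlockwise while carrying it to a spot in front of the mouth, in two smooth halves.

Request:
drive_tool:
  deltas:
    - {"dx":-0.001,"dy":0.001,"dz":0,"wx":0,"wy":0,"wz":-1}
    - {"dx":-0.003,"dy":0.004,"dz":0,"wx":0,"wy":0,"wz":-3}
    - {"dx":-0.006,"dy":0.008,"dz":0,"wx":0,"wy":0,"wz":-6}
    - {"dx":-0.01,"dy":0.013,"dz":0,"wx":0,"wy":0,"wz":-10}
    - {"dx":-0.014,"dy":0.018,"dz":0,"wx":0,"wy":0,"wz":-15}
    - {"dx":-0.019,"dy":0.024,"dz":0,"wx":0,"wy":0,"wz":-20}
    - {"dx":-0.024,"dy":0.03,"dz":0,"wx":0,"wy":0,"wz":-25}
    - {"dx":-0.029,"dy":0.036,"dz":0,"wx":0,"wy":0,"wz":-30}
    - {"dx":-0.034,"dy":0.042,"dz":0,"wx":0,"wy":0,"wz":-35}
    - {"dx":-0.039,"dy":0.048,"dz":0,"wx":0,"wy":0,"wz":-40}
    - {"dx":-0.044,"dy":0.054,"dz":0,"wx":0,"wy":0,"wz":-45}
    - {"dx":-0.049,"dy":0.06,"dz":0,"wx":0,"wy":0,"wz":-50}
    - {"dx":-0.054,"dy":0.066,"dz":0,"wx":0,"wy":0,"wz":-55}
    - {"dx":-0.059,"dy":0.072,"dz":0,"wx":0,"wy":0,"wz":-60}
    - {"dx":-0.064,"dy":0.078,"dz":0,"wx":0,"wy":0,"wz":-65}
    - {"dx":-0.069,"dy":0.083,"dz":0,"wx":0,"wy":0,"wz":-70}
    - {"dx":-0.073,"dy":0.087,"dz":0,"wx":0,"wy":0,"wz":-76}
    - {"dx":-0.077,"dy":0.09,"dz":0,"wx":0,"wy":0,"wz":-81}
    - {"dx":-0.079,"dy":0.092,"dz":0,"wx":0,"wy":0,"wz":-84}
    - {"dx":-0.08,"dy":0.092,"dz":0,"wx":0,"wy":0,"wz":-86}

```text
time_s: 11.35
tcp_pos: [0.4487, -0.1774, 0.0429]
ee_rot: [[1.0, -0.007, -0.001], [-0.007, -1.0, 0.0], [-0.001, -0.0, -1.0]]
wrist_force: [0.1, 0.4, -3.5]
gripper_width: 0.687
```

Request:
drive_tool:
  deltas:
    - {"dx":0,"dy":-0.003,"dz":0,"wx":0,"wy":0,"wz":-2}
    - {"dx":-0.001,"dy":-0.009,"dz":0,"wx":0,"wy":0,"wz":-5}
    - {"dx":-0.002,"dy":-0.019,"dz":0,"wx":0,"wy":0,"wz":-10}
    - {"dx":-0.003,"dy":-0.031,"dz":0,"wx":0,"wy":0,"wz":-15}
    - {"dx":-0.003,"dy":-0.044,"dz":0,"wx":0,"wy":0,"wz":-20}
    - {"dx":-0.004,"dy":-0.057,"dz":0,"wx":0,"wy":0,"wz":-25}
    - {"dx":-0.005,"dy":-0.07,"dz":0,"wx":0,"wy":0,"wz":-30}
    - {"dx":-0.006,"dy":-0.083,"dz":0,"wx":0,"wy":0,"wz":-35}
    - {"dx":-0.007,"dy":-0.096,"dz":0,"wx":0,"wy":0,"wz":-40}
    - {"dx":-0.008,"dy":-0.109,"dz":0,"wx":0,"wy":0,"wz":-45}
    - {"dx":-0.009,"dy":-0.122,"dz":0,"wx":0,"wy":0,"wz":-50}
    - {"dx":-0.01,"dy":-0.135,"dz":0,"wx":0,"wy":0,"wz":-55}
    - {"dx":-0.011,"dy":-0.148,"dz":0,"wx":0,"wy":0,"wz":-60}
    - {"dx":-0.012,"dy":-0.161,"dz":0,"wx":0,"wy":0,"wz":-65}
    - {"dx":-0.013,"dy":-0.173,"dz":0,"wx":0,"wy":0,"wz":-70}
    - {"dx":-0.013,"dy":-0.184,"dz":0,"wx":0,"wy":0,"wz":-75}
    - {"dx":-0.014,"dy":-0.193,"dz":0,"wx":0,"wy":0,"wz":-79}
    - {"dx":-0.014,"dy":-0.199,"dz":0,"wx":0,"wy":0,"wz":-82}
    - {"dx":-0.014,"dy":-0.202,"dz":0,"wx":0,"wy":0,"wz":-84}
    - {"dx":-0.014,"dy":-0.2026,"dz":0,"wx":0,"wy":0,"wz":-85}

```text
time_s: 13.35
tcp_pos: [0.4373, 0.0254, 0.0432]
ee_rot: [[0.095, 0.995, 0.0], [0.995, -0.095, -0.0], [-0.0, 0.0, -1.0]]
wrist_force: [0.0, 0.0, -3.5]
gripper_width: 0.687
```

Request:
drive_tool:
  deltas:
    - {"dx":0,"dy":0,"dz":0,"wx":0,"wy":0,"wz":0}
    - {"dx":0,"dy":0,"dz":0,"wx":0,"wy":0,"wz":0}
    - {"dx":0,"dy":0,"dz":0,"wx":0,"wy":0,"wz":0}

```text
time_s: 13.65
tcp_pos: [0.4373, 0.0248, 0.0431]
ee_rot: [[0.098, 0.995, -0.0], [0.995, -0.098, -0.0], [-0.0, -0.0, -1.0]]
wrist_force: [0.4, -0.8, -3.0]
gripper_width: 0.69
```

```bash
python3 look.py 11;python3 -c "
from station import r
print(r.sense()['joints'])"
```

```text
13.65 [0.4373 0.0248 0.0431] 0.6896477526006994
side 213 101
top 194 176
[ 2.46541480e+01  1.38668810e+01 -3.59023254e+01  1.75249371e-03
 -4.02311382e+01  1.49749133e+02]
```

View pics/side11.png

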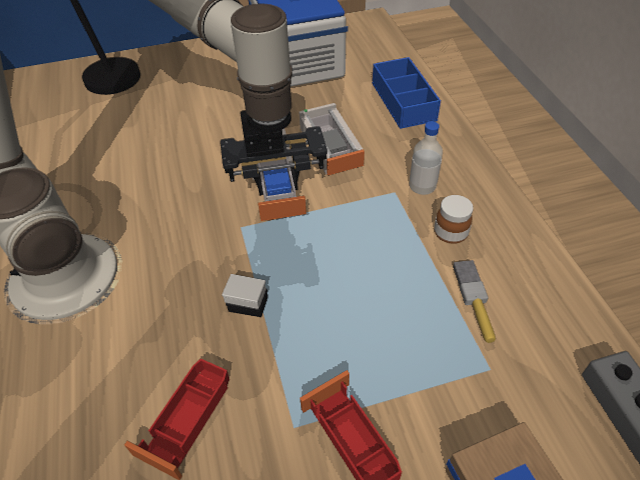

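View pics/top11.png

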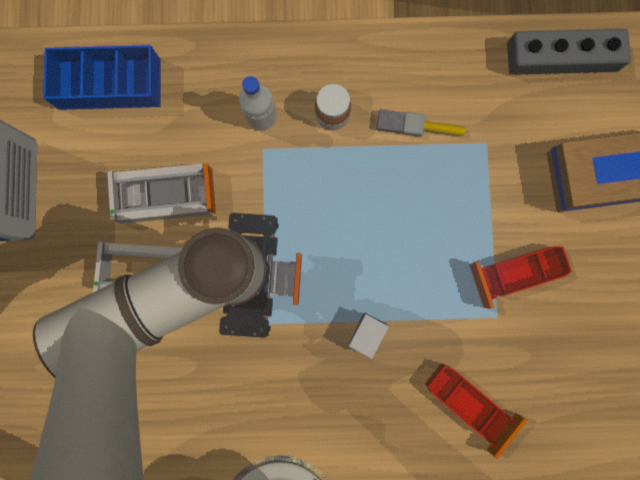

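Image: the tray is reversed, with the orange plate towards the middle at top (297,279) and the nose facing the dock. Now I'll lower it to the bench.

Request:
drive_tool:
  deltas:
    - {"dx":0,"dy":0,"dz":0.006,"wx":0,"wy":0,"wz":0}
    - {"dx":0,"dy":0,"dz":0.018,"wx":0,"wy":0,"wz":0}
    - {"dx":0,"dy":0,"dz":0.032,"wx":0,"wy":0,"wz":0}
    - {"dx":0,"dy":0,"dz":0.046,"wx":0,"wy":0,"wz":0}
    - {"dx":0,"dy":0,"dz":0.058,"wx":0,"wy":0,"wz":0}
    - {"dx":0,"dy":0,"dz":0.067,"wx":0,"wy":0,"wz":0}
    - {"dx":0,"dy":0,"dz":0.072,"wx":0,"wy":0,"wz":0}
    - {"dx":0,"dy":0,"dz":0.074,"wx":0,"wy":0,"wz":0}
    - {"dx":0,"dy":0,"dz":0.0745,"wx":0,"wy":0,"wz":0}
    - {"dx":0,"dy":0,"dz":0.0745,"wx":0,"wy":0,"wz":0}

```text
time_s: 14.75
tcp_pos: [0.4377, 0.0252, -0.031]
ee_rot: [[0.097, 0.995, 0.001], [0.995, -0.097, 0.0], [0.0, 0.001, -1.0]]
wrist_force: [-0.9, -0.2, -4.1]
gripper_width: 0.689
```

```bash
python3 look.py 12
python3 - <<'E'
import cv2,numpy as np
a=cv2.imread("pics/top12.png")[215:335,80:320];b=cv2.imread("pics/side12.png")[95:235,215:375]
cv2.imwrite("pics/z12t.png",cv2.resize(a,None,fx=3,fy=3,interpolation=cv2.INTER_CUBIC));cv2.imwrite("pics/z12s.png",cv2.resize(b,None,fx=4,fy=4,interpolation=cv2.INTER_CUBIC))
E
```

```text
14.75 [ 0.4377  0.0252 -0.031 ] 0.6890619657028978
side 216 125
top 198 177
```

View pics/z12t.png

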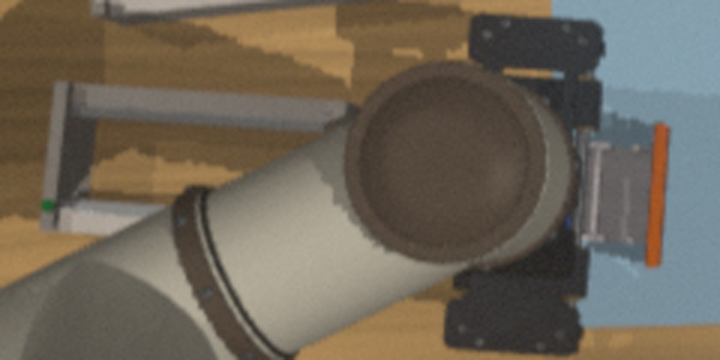

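View pics/z12s.png

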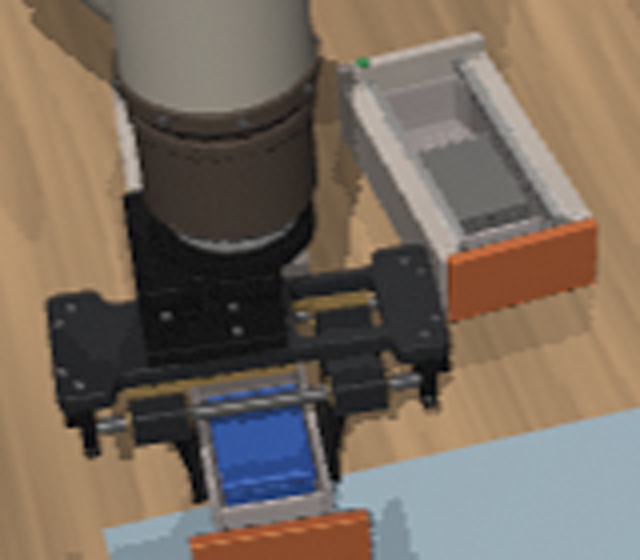

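Run:
```python
from h import *
np.set_printoptions(precision=4,suppress=True)
a=cv2.imread("pics/top12.png");h=cv2.cvtColor(a,cv2.COLOR_BGR2HSV)
m=(h[...,0]>4)&(h[...,0]<14)&(h[...,1]>190);m[:, :270]=0;m[:,320:]=0;m[:240]=0;m[320:]=0
rr=cv2.minAreaRect(big(m));print(rr)
bx=cv2.boxPoints(rr);
for q in bx: print(q,P("top",q,.046))
c=[P("top",q,.046) for q in bx]
# dock frame coords
d=np.array([np.cos(np.radians(84.5)),np.sin(np.radians(84.5))]);n=np.array([-d[1],d[0]]);M=np.array([.449,.148])
M=np.array([.4484,.148])
for q in c: print("dock along",(q[:2]-M)@d,"lat",(q[:2]-M)@n)
```

```text
((297.84124755859375, 286.4927978515625), (3.0877208709716797, 31.149656295776367), 2.6025619506835938)
[295.5918 301.9815] [ 0.3898 -0.0399  0.046 ]
[297.0062 270.8639] [ 0.4462 -0.0438  0.046 ]
[300.0907 271.0041] [ 0.4458 -0.0494  0.046 ]
[298.6763 302.1217] [ 0.3894 -0.0455  0.046 ]
dock along -0.19268428951862204 lat 0.04034042619588174
dock along -0.19115240395770677 lat -0.01616549472501579
dock along -0.19679148444648495 lat -0.01629029619524484
dock along -0.19829061320808702 lat 0.04021562241710738
```

Run:
```python
from h import *
np.set_printoptions(precision=4,suppress=True)
a=cv2.imread("pics/top12.png");h=cv2.cvtColor(a,cv2.COLOR_BGR2HSV)
m=((h[...,0]<16)|(h[...,0]>175))&(h[...,1]>150);m[:, :285]=0;m[:,320:]=0;m[:240]=0;m[320:]=0
rr=cv2.minAreaRect(big(m));print(rr)
d=np.array([np.cos(np.radians(84.5)),np.sin(np.radians(84.5))]);n=np.array([-d[1],d[0]]);M=np.array([.4484,.148])
for q in cv2.boxPoints(rr):
    w=P("top",q,.046);print(q,w,"dock",(w[:2]-M)@d,(w[:2]-M)@n)
```

```text
((298.46905517578125, 279.9646301269531), (3.8581020832061768, 46.1641845703125), 3.814074993133545)
[295.0089 302.8673] [ 0.3882 -0.0388  0.046 ] dock -0.19174477831121248 0.04200567016069434
[298.0797 256.8053] [ 0.4718 -0.0464  0.046 ] dock -0.19124819621409744 -0.04196501419935111
[301.9292 257.062 ] [ 0.4712 -0.0534  0.046 ] dock -0.19831519379600546 -0.041971238101079396
[298.8584 303.1239] [ 0.3875 -0.0458  0.046 ] dock -0.19875101191470698 0.04199687395217725
```

The plate's lateral offset to the dock axis is 0.0 mm and it is parallel. I'll set it down the last millimetre and start sliding in gently.

Request:
drive_tool:
  deltas:
    - {"dx":0,"dy":0,"dz":0.001,"wx":0,"wy":0,"wz":0}
    - {"dx":0.003,"dy":0,"dz":0.001,"wx":0,"wy":0,"wz":0}
    - {"dx":0.008,"dy":0,"dz":0.001,"wx":0,"wy":0,"wz":0}
    - {"dx":0.014,"dy":0,"dz":0.001,"wx":0,"wy":0,"wz":0}
    - {"dx":0.02,"dy":0,"dz":0.001,"wx":0,"wy":0,"wz":0}
    - {"dx":0.025,"dy":0,"dz":0.001,"wx":0,"wy":0,"wz":0}
    - {"dx":0.03,"dy":0,"dz":0.001,"wx":0,"wy":0,"wz":0}
    - {"dx":0.034,"dy":0,"dz":0.001,"wx":0,"wy":0,"wz":0}
    - {"dx":0.037,"dy":0,"dz":0.001,"wx":0,"wy":0,"wz":0}
    - {"dx":0.04,"dy":0,"dz":0.001,"wx":0,"wy":0,"wz":0}

```text
time_s: 15.85
tcp_pos: [0.4412, 0.0649, -0.0318]
ee_rot: [[0.096, 0.995, -0.0], [0.995, -0.096, -0.001], [-0.001, -0.0, -1.0]]
wrist_force: [-0.5, -5.7, 5.5]
gripper_width: 0.691
```

```bash
python3 look.py 13
python3 - <<'E'
import cv2,numpy as np
b=cv2.imread("pics/side13.png")[95:235,215:375]
cv2.imwrite("pics/z13s.png",cv2.resize(b,None,fx=4,fy=4,interpolation=cv2.INTER_CUBIC))
E
```

```text
15.85 [ 0.4412  0.0649 -0.0318] 0.6906465798554927
side 214 112
top 178 176
```

View pics/z13s.png

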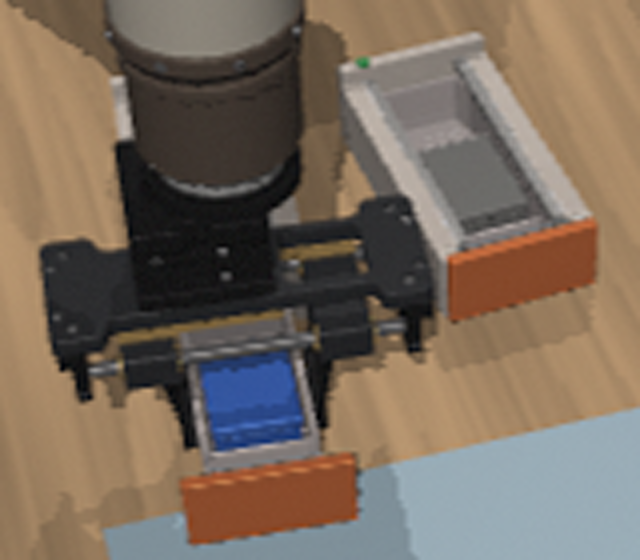

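It is on the bench with light contact (5.5 N). Continuing through the rollers.

Request:
drive_tool:
  deltas:
    - {"dx":0.004,"dy":0,"dz":0,"wx":0,"wy":0,"wz":0}
    - {"dx":0.008,"dy":0,"dz":0,"wx":0,"wy":0,"wz":0}
    - {"dx":0.012,"dy":0,"dz":0,"wx":0,"wy":0,"wz":0}
    - {"dx":0.015,"dy":0,"dz":0,"wx":0,"wy":0,"wz":0}
    - {"dx":0.018,"dy":0,"dz":0,"wx":0,"wy":0,"wz":0}

```text
time_s: 16.45
tcp_pos: [0.4426, 0.0824, -0.0318]
ee_rot: [[0.097, 0.995, -0.001], [0.995, -0.097, -0.001], [-0.001, -0.001, -1.0]]
wrist_force: [0.8, -10.0, 7.6]
gripper_width: 0.687
```

Request:
drive_tool:
  deltas:
    - {"dx":0.003,"dy":0,"dz":0,"wx":0,"wy":0,"wz":0}
    - {"dx":0.006,"dy":0,"dz":0,"wx":0,"wy":0,"wz":0}
    - {"dx":0.01,"dy":0,"dz":0,"wx":0,"wy":0,"wz":0}
    - {"dx":0.014,"dy":0,"dz":0,"wx":0,"wy":0,"wz":0}
    - {"dx":0.018,"dy":0,"dz":0,"wx":0,"wy":0,"wz":0}
    - {"dx":0.022,"dy":0,"dz":0,"wx":0,"wy":0,"wz":0}

```text
time_s: 17.05
tcp_pos: [0.4438, 0.1031, -0.0318]
ee_rot: [[0.098, 0.995, -0.003], [0.995, -0.098, -0.003], [-0.003, -0.002, -1.0]]
wrist_force: [-0.4, -10.2, 9.6]
gripper_width: 0.686
```

```bash
python3 look.py 14
python3 - <<'E'
import cv2,numpy as np
b=cv2.imread("pics/side14.png")[75:215,215:375]
cv2.imwrite("pics/z14s.png",cv2.resize(b,None,fx=4,fy=4,interpolation=cv2.INTER_CUBIC))
E
```

```text
17.05 [ 0.4438  0.1031 -0.0318] 0.6860657852203695
side 211 100
top 159 175
```

View pics/z14s.png

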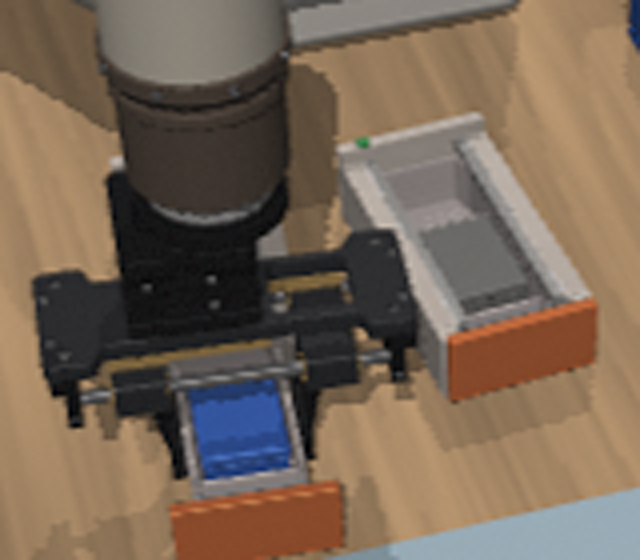

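The nose is about 48 mm in, past the rollers, at 10 N. I'll go 20 mm more, staying clear of the rail ends with the fingers, then release and lift.

Request:
drive_tool:
  deltas:
    - {"dx":0.004,"dy":0,"dz":0,"wx":0,"wy":0,"wz":0}
    - {"dx":0.008,"dy":0,"dz":0,"wx":0,"wy":0,"wz":0}
    - {"dx":0.012,"dy":0,"dz":0,"wx":0,"wy":0,"wz":0}
    - {"dx":0.016,"dy":0,"dz":0,"wx":0,"wy":0,"wz":0}
    - {"dx":0.02,"dy":0,"dz":0,"wx":0,"wy":0,"wz":0}
    - {"dx":0.02,"dy":0,"dz":0,"wx":0,"wy":0,"wz":0}

```text
time_s: 17.75
tcp_pos: [0.4458, 0.1234, -0.0318]
ee_rot: [[0.098, 0.995, -0.002], [0.995, -0.098, -0.002], [-0.003, -0.002, -1.0]]
wrist_force: [-2.0, -8.0, 9.9]
gripper_width: 0.69
```

Request:
drive_tool:
  deltas:
    - {"dx":0,"dy":0,"dz":0,"wx":0,"wy":0,"wz":0}
    - {"dx":0,"dy":0,"dz":0,"wx":0,"wy":0,"wz":0}
    - {"dx":0,"dy":0,"dz":0,"wx":0,"wy":0,"wz":0}
    - {"dx":0,"dy":0,"dz":0,"wx":0,"wy":0,"wz":0}
    - {"dx":0,"dy":0,"dz":0,"wx":0,"wy":0,"wz":0}
    - {"dx":0,"dy":0,"dz":0,"wx":0,"wy":0,"wz":0}
  gripper: 1

```text
time_s: 18.35
tcp_pos: [0.447, 0.1248, -0.0324]
ee_rot: [[0.097, 0.995, -0.0], [0.995, -0.097, 0.0], [0.0, -0.0, -1.0]]
wrist_force: [-0.0, -0.7, 0.2]
gripper_width: 0.99
```

Request:
drive_tool:
  deltas:
    - {"dx":0,"dy":0,"dz":-0.02,"wx":0,"wy":0,"wz":0}
    - {"dx":0,"dy":0,"dz":-0.05,"wx":0,"wy":0,"wz":0}
    - {"dx":0,"dy":0,"dz":-0.08,"wx":0,"wy":0,"wz":0}
    - {"dx":0,"dy":0,"dz":-0.1,"wx":0,"wy":0,"wz":0}
    - {"dx":0,"dy":0,"dz":-0.1,"wx":0,"wy":0,"wz":0}

```text
time_s: 18.85
tcp_pos: [0.4491, 0.1259, 0.0705]
ee_rot: [[0.096, 0.995, 0.006], [0.995, -0.097, 0.004], [0.004, 0.006, -1.0]]
wrist_force: [0.4, 0.1, -0.9]
gripper_width: 0.998
```

Request:
drive_tool:
  deltas:
    - {"dx":-0.03,"dy":0,"dz":0,"wx":0,"wy":0,"wz":0}
    - {"dx":-0.07,"dy":0,"dz":0,"wx":0,"wy":0,"wz":0}
    - {"dx":-0.105,"dy":0,"dz":0,"wx":0,"wy":0,"wz":0}
    - {"dx":-0.125,"dy":0,"dz":0,"wx":0,"wy":0,"wz":0}
    - {"dx":-0.13,"dy":0,"dz":0,"wx":0,"wy":0,"wz":0}
    - {"dx":-0.13,"dy":0,"dz":0,"wx":0,"wy":0,"wz":0}
    - {"dx":-0.13,"dy":0,"dz":0,"wx":0,"wy":0,"wz":0}
  gripper: 0

```text
time_s: 19.55
tcp_pos: [0.4345, -0.0043, 0.0673]
ee_rot: [[0.097, 0.995, -0.0], [0.995, -0.097, -0.0], [-0.0, -0.0, -1.0]]
wrist_force: [-0.2, -0.3, 0.1]
gripper_width: 0.444
```

```bash
python3 look.py 15
python3 - <<'E'
import cv2,numpy as np
b=cv2.imread("pics/side15.png")[75:225,215:375]
a=cv2.imread("pics/top15.png")[205:325,80:320]
cv2.imwrite("pics/z15s.png",cv2.resize(b,None,fx=4,fy=4,interpolation=cv2.INTER_CUBIC))
cv2.imwrite("pics/z15t.png",cv2.resize(a,None,fx=3,fy=3,interpolation=cv2.INTER_CUBIC))
E
```

```text
19.55 [ 0.4345 -0.0043  0.0673] 0.4443933282079792
side 215 103
top 209 177
```

View pics/z15s.png

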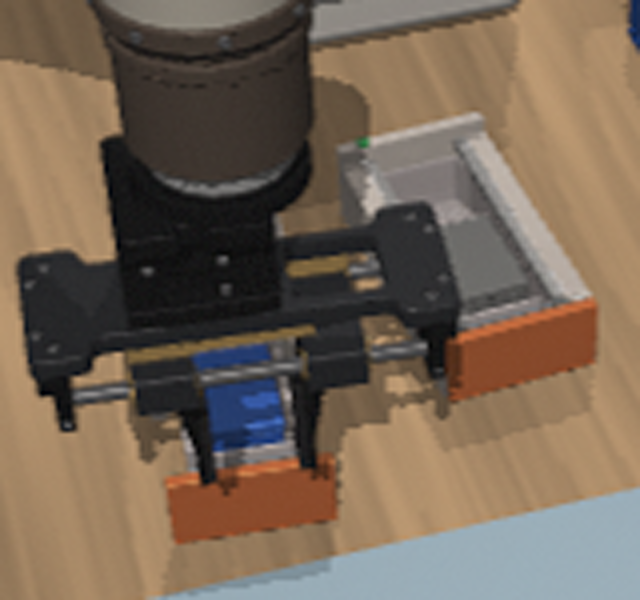

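View pics/z15t.png

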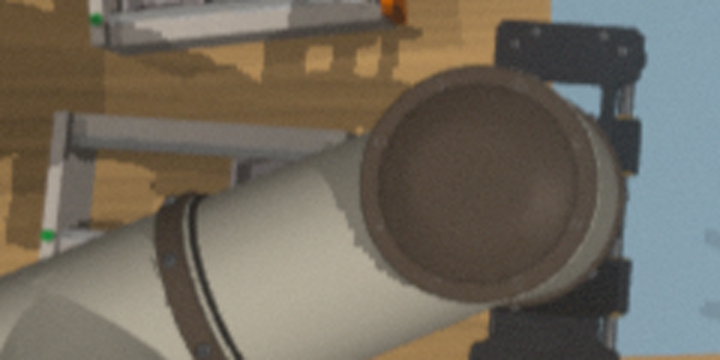

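Tail end expected at y ≈ 0.049, with the closing gripper about 43 mm in front of it. I'll let it close, lower it behind the plate and check.

Request:
drive_tool:
  deltas:
    - {"dx":0,"dy":0,"dz":0,"wx":0,"wy":0,"wz":0}
    - {"dx":0,"dy":0,"dz":0,"wx":0,"wy":0,"wz":0}
    - {"dx":0,"dy":0,"dz":0,"wx":0,"wy":0,"wz":0}
    - {"dx":0,"dy":0,"dz":0.02,"wx":0,"wy":0,"wz":0}
    - {"dx":0,"dy":0,"dz":0.05,"wx":0,"wy":0,"wz":0}
    - {"dx":0,"dy":0,"dz":0.075,"wx":0,"wy":0,"wz":0}
    - {"dx":0,"dy":0,"dz":0.088,"wx":0,"wy":0,"wz":0}
    - {"dx":0,"dy":0,"dz":0.093,"wx":0,"wy":0,"wz":0}
    - {"dx":0,"dy":0,"dz":0.093,"wx":0,"wy":0,"wz":0}
  gripper: 0

```text
time_s: 20.55
tcp_pos: [0.4342, -0.0048, -0.0257]
ee_rot: [[0.097, 0.995, -0.001], [0.995, -0.097, -0.001], [-0.001, -0.001, -1.0]]
wrist_force: [0.2, 0.7, -0.7]
gripper_width: 0.007
```

```bash
python3 look.py 16
python3 - <<'E'
import cv2,numpy as np
b=cv2.imread("pics/side16.png")[75:225,215:375]
cv2.imwrite("pics/z16s.png",cv2.resize(b,None,fx=4,fy=4,interpolation=cv2.INTER_CUBIC))
E
```

```text
20.55 [ 0.4342 -0.0048 -0.0257] 0.006864215101847926
side 218 134
top 214 179
```

View pics/z16s.png

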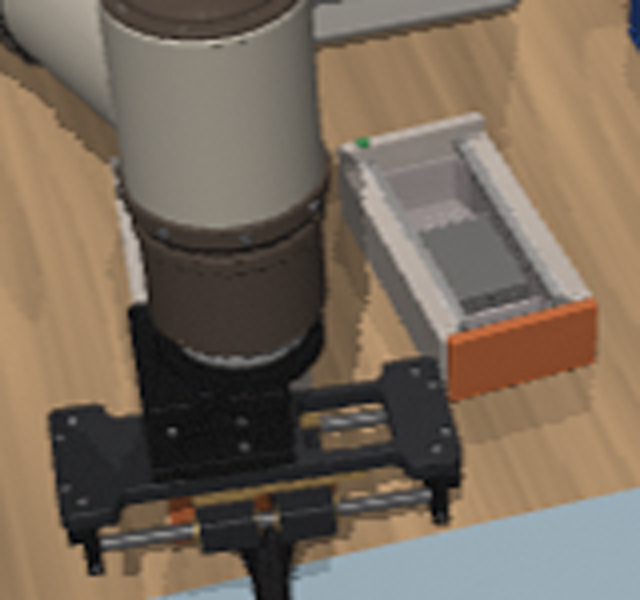

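The closed fingers are in front of the plate, which is hidden behind the gripper apart from a sliver at (180,510). I'll approach and push in gentle increments.

Request:
drive_tool:
  deltas:
    - {"dx":0.01,"dy":0,"dz":0,"wx":0,"wy":0,"wz":0}
    - {"dx":0.02,"dy":0,"dz":0,"wx":0,"wy":0,"wz":0}
    - {"dx":0.028,"dy":0,"dz":0,"wx":0,"wy":0,"wz":0}
    - {"dx":0.033,"dy":0,"dz":0,"wx":0,"wy":0,"wz":0}
    - {"dx":0.036,"dy":0,"dz":0,"wx":0,"wy":0,"wz":0}
    - {"dx":0.039,"dy":0,"dz":0,"wx":0,"wy":0,"wz":0}
    - {"dx":0.042,"dy":0,"dz":0,"wx":0,"wy":0,"wz":0}
    - {"dx":0.045,"dy":0,"dz":0,"wx":0,"wy":0,"wz":0}
    - {"dx":0.048,"dy":0,"dz":0,"wx":0,"wy":0,"wz":0}
    - {"dx":0.051,"dy":0,"dz":0,"wx":0,"wy":0,"wz":0}
    - {"dx":0.055,"dy":0,"dz":0,"wx":0,"wy":0,"wz":0}

```text
time_s: 21.75
tcp_pos: [0.438, 0.048, -0.0254]
ee_rot: [[0.098, 0.995, -0.004], [0.995, -0.098, -0.003], [-0.003, -0.003, -1.0]]
wrist_force: [-0.2, -8.0, 4.1]
gripper_width: 0.003
```

Request:
drive_tool:
  deltas:
    - {"dx":0.004,"dy":0,"dz":0,"wx":0,"wy":0,"wz":0}
    - {"dx":0.008,"dy":0,"dz":0,"wx":0,"wy":0,"wz":0}
    - {"dx":0.012,"dy":0,"dz":0,"wx":0,"wy":0,"wz":0}
    - {"dx":0.016,"dy":0,"dz":0,"wx":0,"wy":0,"wz":0}
    - {"dx":0.02,"dy":0,"dz":0,"wx":0,"wy":0,"wz":0}
    - {"dx":0.025,"dy":0,"dz":0,"wx":0,"wy":0,"wz":0}
    - {"dx":0.03,"dy":0,"dz":0,"wx":0,"wy":0,"wz":0}

```text
time_s: 22.45
tcp_pos: [0.4409, 0.0776, -0.0254]
ee_rot: [[0.098, 0.995, -0.004], [0.995, -0.098, -0.003], [-0.004, -0.004, -1.0]]
wrist_force: [0.6, -8.0, 3.8]
gripper_width: 0.005
```

```bash
python3 look.py 17
python3 - <<'E'
import cv2,numpy as np
b=cv2.imread("pics/side17.png")[75:225,215:375]
cv2.imwrite("pics/z17s.png",cv2.resize(b,None,fx=4,fy=4,interpolation=cv2.INTER_CUBIC))
E
```

```text
22.45 [ 0.4409  0.0776 -0.0254] 0.005054852159755832
side 212 106
top 171 176
```

View pics/z17s.png

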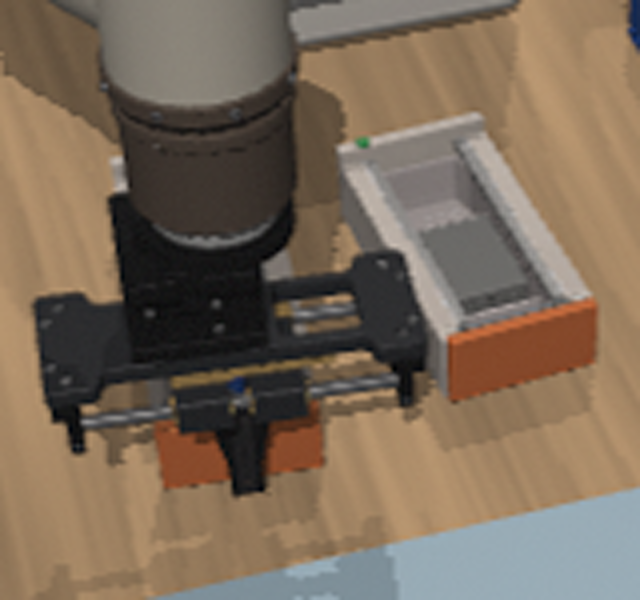

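A steady 8 N drag, and the plate moves squarely. Continuing.

Request:
drive_tool:
  deltas:
    - {"dx":0.005,"dy":0,"dz":0,"wx":0,"wy":0,"wz":0}
    - {"dx":0.01,"dy":0,"dz":0,"wx":0,"wy":0,"wz":0}
    - {"dx":0.015,"dy":0,"dz":0,"wx":0,"wy":0,"wz":0}
    - {"dx":0.02,"dy":0,"dz":0,"wx":0,"wy":0,"wz":0}
    - {"dx":0.025,"dy":0,"dz":0,"wx":0,"wy":0,"wz":0}
    - {"dx":0.03,"dy":0,"dz":0,"wx":0,"wy":0,"wz":0}
    - {"dx":0.034,"dy":0,"dz":0,"wx":0,"wy":0,"wz":0}
    - {"dx":0.038,"dy":0,"dz":0,"wx":0,"wy":0,"wz":0}
    - {"dx":0.041,"dy":0,"dz":0,"wx":0,"wy":0,"wz":0}
    - {"dx":0.043,"dy":0,"dz":0,"wx":0,"wy":0,"wz":0}

```text
time_s: 23.55
tcp_pos: [0.4452, 0.1203, -0.0254]
ee_rot: [[0.098, 0.995, -0.004], [0.995, -0.098, -0.004], [-0.004, -0.003, -1.0]]
wrist_force: [-0.6, -8.5, 5.2]
gripper_width: 0.006
```

Request:
drive_tool:
  deltas:
    - {"dx":0.0015,"dy":0,"dz":0,"wx":0,"wy":0,"wz":0}
    - {"dx":0.003,"dy":0,"dz":0,"wx":0,"wy":0,"wz":0}
    - {"dx":0.0045,"dy":0,"dz":0,"wx":0,"wy":0,"wz":0}

```text
time_s: 23.85
tcp_pos: [0.4468, 0.1264, -0.0254]
ee_rot: [[0.098, 0.995, -0.001], [0.995, -0.098, -0.001], [-0.001, -0.001, -1.0]]
wrist_force: [-0.2, -4.1, 2.5]
gripper_width: 0.003
```

```bash
python3 look.py 18
python3 - <<'E'
import cv2,numpy as np
b=cv2.imread("pics/side18.png")[75:225,215:375]
cv2.imwrite("pics/z18s.png",cv2.resize(b,None,fx=4,fy=4,interpolation=cv2.INTER_CUBIC))
E
```

```text
23.85 [ 0.4468  0.1264 -0.0254] 0.002670035324912559
side 210 91
top 146 174
```

View pics/z18s.png

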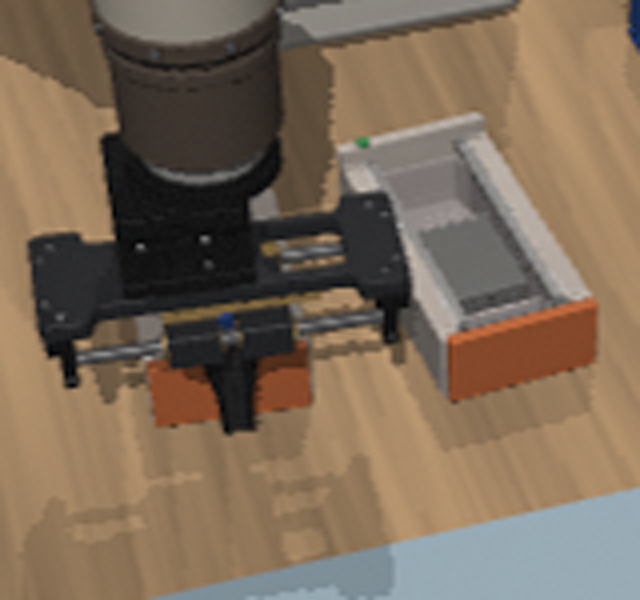

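The drag has dropped to 4 N, so the rollers are entering the cut-outs. Small steps until it stops.

Request:
drive_tool:
  deltas:
    - {"dx":0.0015,"dy":0,"dz":0,"wx":0,"wy":0,"wz":0}
    - {"dx":0.003,"dy":0,"dz":0,"wx":0,"wy":0,"wz":0}
    - {"dx":0.003,"dy":0,"dz":0,"wx":0,"wy":0,"wz":0}

```text
time_s: 24.25
tcp_pos: [0.4467, 0.1276, -0.0254]
ee_rot: [[0.097, 0.995, -0.003], [0.995, -0.097, -0.004], [-0.004, -0.002, -1.0]]
wrist_force: [3.3, -12.8, 2.2]
gripper_width: 0.0
```

Request:
drive_tool:
  deltas:
    - {"dx":0.001,"dy":0,"dz":0,"wx":0,"wy":0,"wz":0}
    - {"dx":0.002,"dy":0,"dz":0,"wx":0,"wy":0,"wz":0}
    - {"dx":0.002,"dy":0,"dz":0,"wx":0,"wy":0,"wz":0}

```text
time_s: 24.55
tcp_pos: [0.4466, 0.1276, -0.0254]
ee_rot: [[0.097, 0.995, -0.004], [0.995, -0.097, -0.006], [-0.007, -0.004, -1.0]]
wrist_force: [7.7, -21.5, 4.3]
gripper_width: 0.007
```

It has stopped solid at 21 N. I'll back off, lift clear and inspect.

Request:
drive_tool:
  deltas:
    - {"dx":-0.01,"dy":0,"dz":0,"wx":0,"wy":0,"wz":0}
    - {"dx":-0.035,"dy":0,"dz":0,"wx":0,"wy":0,"wz":0}
    - {"dx":-0.05,"dy":0,"dz":-0.02,"wx":0,"wy":0,"wz":0}
    - {"dx":-0.06,"dy":0,"dz":-0.06,"wx":0,"wy":0,"wz":0}
    - {"dx":-0.08,"dy":0,"dz":-0.1,"wx":0,"wy":0,"wz":0}
    - {"dx":-0.11,"dy":0,"dz":-0.14,"wx":0,"wy":0,"wz":0}
    - {"dx":-0.15,"dy":0,"dz":-0.15,"wx":0,"wy":0,"wz":0}
    - {"dx":-0.19,"dy":0,"dz":-0.15,"wx":0,"wy":0,"wz":0}
    - {"dx":-0.23,"dy":0,"dz":-0.15,"wx":0,"wy":0,"wz":0}
    - {"dx":-0.27,"dy":0,"dz":-0.15,"wx":0,"wy":0,"wz":0}
    - {"dx":-0.3,"dy":0,"dz":-0.15,"wx":0,"wy":0,"wz":0}
    - {"dx":-0.3,"dy":0,"dz":-0.15,"wx":0,"wy":0,"wz":0}

```text
time_s: 25.75
tcp_pos: [0.4189, -0.1685, 0.1246]
ee_rot: [[0.101, 0.995, 0.002], [0.995, -0.101, 0.0], [0.0, 0.002, -1.0]]
wrist_force: [-0.7, 1.3, 0.1]
gripper_width: 0.007
```

```bash
python3 look.py 19
python3 - <<'E'
import cv2,numpy as np
b=cv2.imread("pics/side19.png")[75:225,215:375]
a=cv2.imread("pics/top19.png")[155:305,85:225]
cv2.imwrite("pics/z19s.png",cv2.resize(b,None,fx=4,fy=4,interpolation=cv2.INTER_CUBIC))
cv2.imwrite("pics/z19t.png",cv2.resize(a,None,fx=4,fy=4,interpolation=cv2.INTER_CUBIC))
E
```

```text
25.75 [ 0.4189 -0.1685  0.1246] 0.007029340213600056
side 226 148
top 304 182
```

View pics/z19s.png

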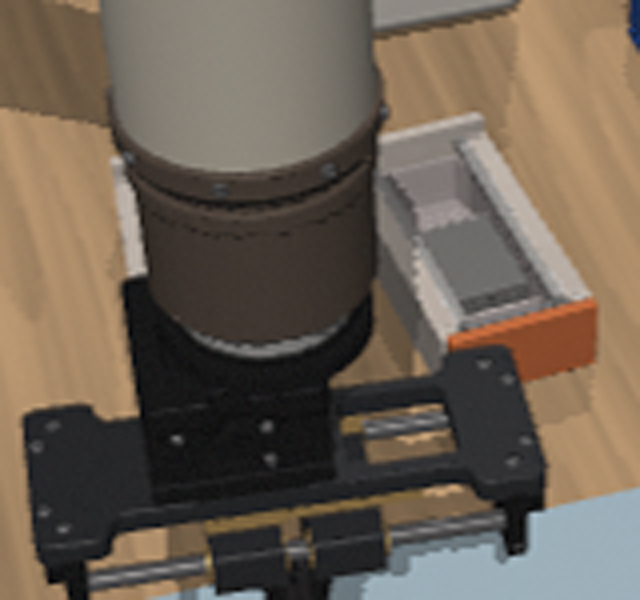

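View pics/z19t.png

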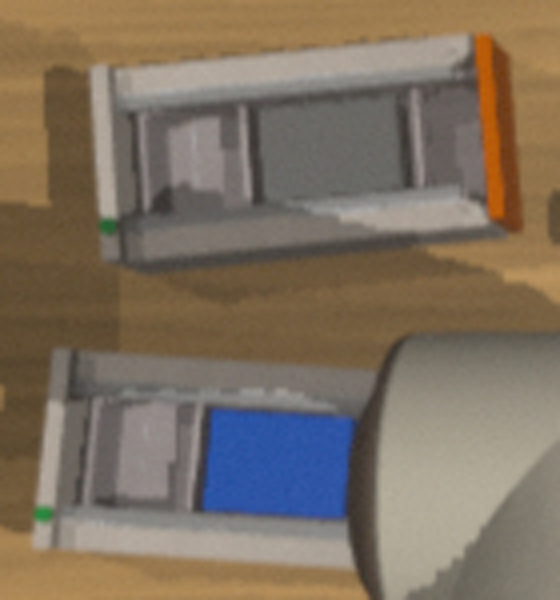

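View pics/top19.png

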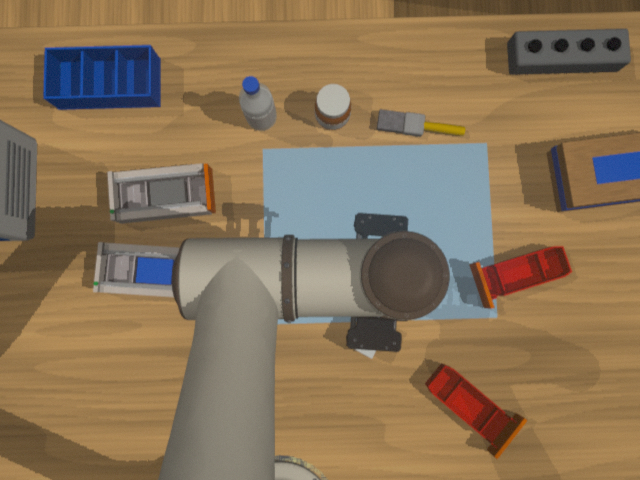

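The tin is in the tray and the nose compartment lines up as in the loaded dock, but the arm hides the plate. I'll move it aside.

Request:
drive_tool:
  deltas:
    - {"dx":-0.02,"dy":0,"dz":-0.04,"wx":0,"wy":0,"wz":0}
    - {"dx":-0.05,"dy":0,"dz":-0.08,"wx":0,"wy":0,"wz":0}
    - {"dx":-0.09,"dy":0,"dz":-0.1,"wx":0,"wy":0,"wz":0}
    - {"dx":-0.13,"dy":0,"dz":-0.1,"wx":0,"wy":0,"wz":0}
    - {"dx":-0.17,"dy":0,"dz":-0.1,"wx":0,"wy":0,"wz":0}
    - {"dx":-0.2,"dy":0,"dz":-0.1,"wx":0,"wy":0,"wz":0}
    - {"dx":-0.2,"dy":0,"dz":-0.1,"wx":0,"wy":0,"wz":0}

```text
time_s: 26.55
tcp_pos: [0.4141, -0.2463, 0.2137]
ee_rot: [[0.159, 0.987, -0.01], [0.985, -0.159, -0.069], [-0.07, 0.001, -0.998]]
wrist_force: [0.0, 0.2, 0.5]
gripper_width: 0.008
```

```bash
python3 look.py 20
python3 - <<'E'
import cv2,numpy as np
b=cv2.imread("pics/side20.png")[85:195,230:380]
a=cv2.imread("pics/top20.png")[155:305,85:225]
cv2.imwrite("pics/z20s.png",cv2.resize(b,None,fx=5,fy=5,interpolation=cv2.INTER_CUBIC))
cv2.imwrite("pics/z20t.png",cv2.resize(a,None,fx=4,fy=4,interpolation=cv2.INTER_CUBIC))
E
```

```text
26.55 [ 0.4141 -0.2463  0.2137] 0.008183659982036441
side 232 149
top 361 183
```

View pics/z20s.png

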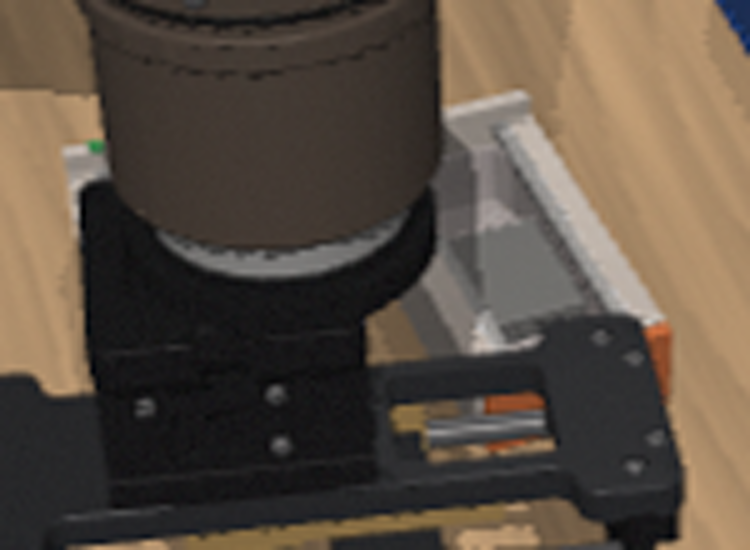

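View pics/z20t.png

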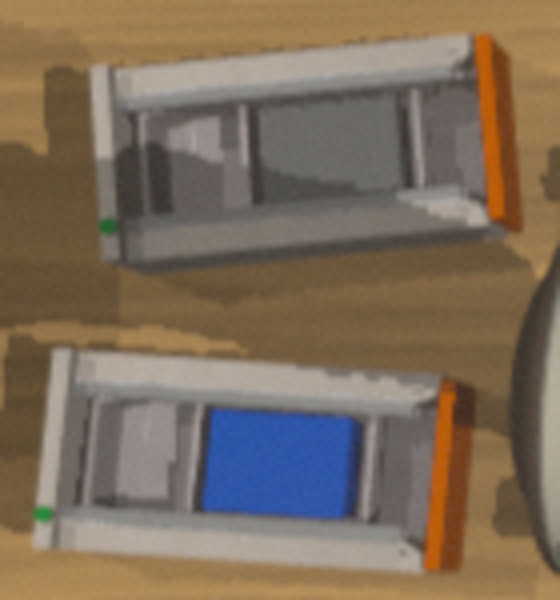

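Run:
```python
from h import *
np.set_printoptions(precision=4,suppress=True)
a=cv2.imread("pics/top20.png");h=cv2.cvtColor(a,cv2.COLOR_BGR2HSV)
D=lambda x,y:(85+(x+.5)/4-.5,155+(y+.5)/4-.5)
def L(p,q,z1,z2):
    return np.linalg.norm((P("top",D(*p),z1)-P("top",D(*q),z2))[:2])*1000
# back-wall outer edge (top) to plate top inner/outer edges, full vs ours
print("full upper", L((92,68),(475,37),.041,.046),"lower",L((102,260),(490,222),.041,.046))
print("ours upper", L((55,350),(443,380),.041,.046),"lower",L((35,547),(427,570),.041,.046))
d=np.array([np.cos(np.radians(84.5)),np.sin(np.radians(84.5))]);M=np.array([.4484,.148])
for p in ((443,380),(427,570),(457,382),(440,572)):
    w=P("top",D(*p),.046);print(p,w,"along",(w[:2]-M)@d)
```

```text
full upper 180.220459851421 lower 181.10347379558425
ours upper 180.91390223672906 lower 180.78015040375527
(443, 380) [0.4904 0.1415 0.046 ] along -0.0024822450495522986
(427, 570) [0.404  0.1491 0.046 ] along -0.003159373317471681
(457, 382) [0.4893 0.1351 0.046 ] along -0.00896334603162492
(440, 572) [0.4029 0.1432 0.046 ] along -0.00913003549214839
```

View pics/side20.png

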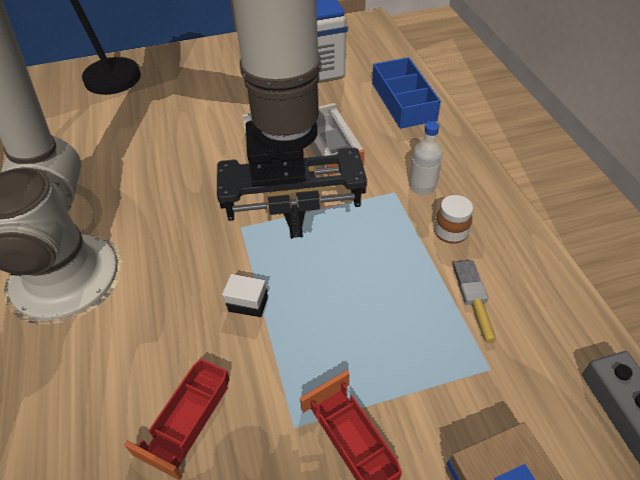

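View pics/top20.png

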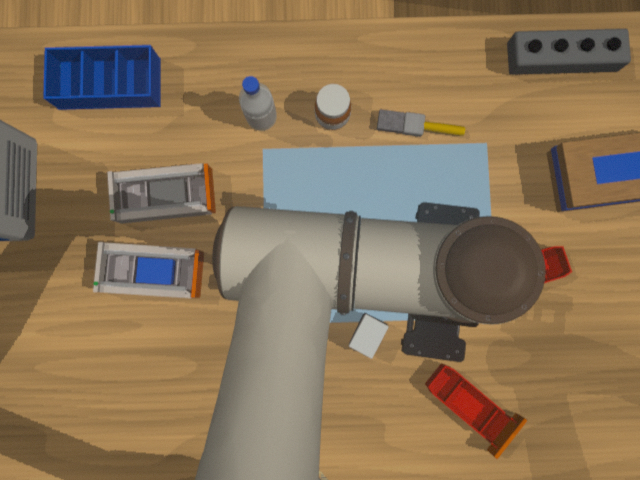

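The tray is home in the empty dock with the tin in it. The bottle, jar, brush, tins, red trays and loaded dock look where they were, and the arm is in free air. Handing in.

```bash
python3 -c "
from station import r,ticket
print(ticket.finish_job(), r.sense()['time_s'])"
```

```text
the job is handed in; nothing more can be done
the job is handed in; nothing more can be done
```

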